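# Zero the vacuum gauge and hold it on the pump's tilted test nipple

### The arm

A 7-joint arm with a two-finger parallel gripper is mounted at the origin on the work surface. World frame = base frame: x ahead of the robot, y to its left, z up, the work surface at z = 0. Lengths are in m, angles in rad, forces in N, time in s.
With the tool pointing down it reaches from about 0.4 to 0.875 m from the base axis. Payload 6.5 kg.
Tool frame: the origin (TCP) lies between the finger pads; the fingertips stand nose_length ahead of it and the grasp point (between the pads) lies 8 mm behind it (nose_length is the distance from the TCP to the fingertips, in m); z points along the fingers, y is the direction in which the jaws open and shut (so a half turn about z gives the same grasp; the last joint's range is limited). The gripper opens to 85 mm and grips with 20 to 120 N. Pads are 22 mm wide; open, the fingers measure 114 mm over their backs; the gripper's body (76 mm by 85 mm) begins 54 mm behind the grasp point. The pads swing forward as they close: fully open they stand 13 mm farther back than shut.
Start: joints at [1.062, 0.536, -0.004, 1.538, 0.003, 1.067, -0.071], TCP at [0.279, -0.587, 0.242] pointing down, gripper open.
Joint ranges: [-2.7, 2.7], [-0.37, 2.16], [-1.27, 1.26], [0.24, 2.4], [-1.31, 4.45], [0.19, 1.91], [-2.76, 2.76]. Speed limits (rad/s): [2.39, 2.39, 3.14, 3.14, 3.14, 3.14, 3.14].

### API

Orientations are given as a rotation vector (axis times angle).
In Python, from cell import * gives the robot as it stands.
- The arm moves only by the tool drive_tool, never from a script. Its arguments are lists of equal length, an entry for each row: "dp": the shift along the tool's x, y, z in mm, a list of three; "delta_rot": the turn, a rotation vector about the tool's x, y, z in rad, a list of three. In form: {"dp": [[x, y, z], ...], "delta_rot": [[rx, ry, rz], ...]}. A call has 1 to 8 rows; each row is the pose to reach, as a shift and turn from the pose commanded when the call began, along the tool's axes at that moment; what a row does not reach only later rows make up. A row lasts 1/12 s, in which the tool goes at most 41.7 mm and 7.16 degrees, less where a joint would pass 70% of its speed; a pose out of reach is approached as far as the arm can. A call with a gripper value outside its range is refused whole. "hand" is the opening, from 0 (shut) to 1 (fully open), set as the call begins (left out, the last holds). The fingers move at their own pace and stop on an object; the grip force is fixed at half the most. Time passes only in rows, so rows that repeat a pose let the fingers close. It gives the time, the measured TCP pose, the force and the opening at its end, in the units of the state.
- observe(): the state, without advancing time (a new reading comes with each control period).
- snapshot(name): name is "scene" or "top" or "wrist"; returns (picture, depth): 480x640x3 uint8, red, green, blue; 480x640 float32, m along the optical axis (not along the pixel's ray), 0 where there is no reading.
- camera_params(name): a dict with "fx", "fy", "cx", "cy" (pixels), "rvec" (rotation vector, rad) and "tvec" (3), from world to camera coordinates, as OpenCV has them. Camera axes: x right, y down, z forward; pixel columns grow to the right and rows downward; lengths in m; the calibration is good to about 2 mm. A picture is of the moment at which its call begins: read the wrist's pose just before it. camera_params takes no time and is no camera call; for the wrist camera it gives the pose at the moment of the call.
- sign_off(): hands the job in, once; it reports no verdict.
Trained networks look in the newest picture that a camera, given by its name, has taken for a name from the list of things; names that differ only in an ending like _2 or _b are one class to them, and where a whole thing is asked for, a point or a joint stands for the part that bears it (a point fixed in the world has none). Each returns a list of dicts, best first, with "conf" (0 to 1); they miss things now and then, are a little off and sometimes report something else, mostly with a low value. They report only what shows in the picture. A call takes as long as a camera call.
- boxes_of(name, camera): "at" ([x, y, z] in m, in world coordinates, good to about 4 mm: the middle of the surface that is visible of it).
- trace(name, camera): "pixels" (480x640 bool, what is visible of it).
The state is a dict: "time": time; "joints": joint angles; "joint_vel": joint speeds; "effort": joint torques, N m; "tool_pos": TCP position; "eef_rot": TCP orientation; "contact_force": force on the tool from outside, world axes, zero at the start; "ft_torque": the same for the moment, N m; "width": opening from 0.0 (shut) to 1.0 (fully open).
Only numpy, scipy, OpenCV 4.12 (cv2) and the standard library are available. Lean on these libraries where they do the work, as an engineer would, in place of code of your own. Each camera call takes 0.05 s, during which the arm holds its last target.

### The job

Take the stylus from its stand and press the small recessed zero button on top of the vacuum gauge right down with it, while the gauge stands in its own stand, then put the stylus back upright in its stand. Next pick up the gauge and push its coupler squarely onto the tilted nipple of the pump until the two side catches snap in over its rim and the spring seat is pushed down as far as it goes. The job finishes while you are still gripping the gauge and holding it pressed home against that spring; leave all other things on the bench where they are.

Things in the scene. Friction and masses are not known exactly. Their poses are not given: they have to be found in the camera images.
- stylus_mid (a point): Centre of the stylus's black handle (16 mm diameter, 61 mm long), 75 mm above the tip. The stylus is straight, 105 mm long, 50 g; under the handle a steel collar (28 mm diameter, 4 mm thick, 31 to 35 mm below this point), then a thin pin. z runs from tip to handle. At the start it hangs upright in its stand by the collar.
- stylus_tip (a point): Lower end of the stylus pin: 6 mm in diameter for 28 mm, then 10 mm up to the collar's underside, which is 40 mm above the tip. z runs up the stylus.
- stylus_hole (a point): Mouth of the hole in the stylus stand, a fixed white block 50 x 50 x 45 mm with one upright hole of 17 mm diameter straight through. This point is the hole's centre on the block's top, 45 mm above the bench. The stylus is home when its collar rests on the block (tip 40 mm below this point).
- gauge_mid (a point): Centre of the gauge's grey box body, where it is gripped: 64 mm along x, 40 mm along y (grip across y), 50 mm along z (25 mm above and below). z points from the coupler to the top. On top a small display at the +x end, the button recess at the -x end. Below the box a steel coupler neck, 22 mm in diameter, runs 35 mm down to the mouth. About 250 g.
- gauge_stand_hole0 (a point): Centre, on the top face, of the 36 mm through hole of the gauge stand, a fixed white block 72 x 72 x 40 mm. At the start the underside of the gauge's box rests on it and the coupler hangs in the hole; lift more than 40 mm to clear.
- zero_recess (a point): Centre of the mouth of the round recess in the gauge's top face, 16 mm in diameter, 16 mm from the gauge's axis towards its -x end, 25 mm above gauge_mid. The button in it lies 7 mm below the face.
- zero_button (a joint): Zero button at the bottom of the recess: 0 = out, 0.004 m = right down; it takes 1.5 N to start and 3.9 N to hold right down, and springs back when released. Its face is 13 mm in diameter.
- gauge_mouth (a point): Centre of the open lower end of the gauge's coupler, 60 mm below gauge_mid. Round about its axis: rim (flange) 30 mm in diameter and 5 mm thick at the very end, neck 22 mm in diameter above it. The mouth is 19 mm wide for the first 4 mm, then a bore of 15 mm diameter to 29 mm depth. z points up along the gauge's axis.
- nipple_tip (a point): Tip of the pump's steel nipple: 12 mm diameter, round-ended, 30 mm long, on a metal block in front of the pump. It leans 25 degrees from upright, away from the pump, roughly towards the robot. z points out along its axis, y to catch_l. The coupler goes on along -z at any turn about the axis; fully home, its mouth lies 24 mm below the tip along the axis.
- seat (a joint): Spring seat, the 24 mm round collar about the foot of the nipple that the coupler's end pushes down along the axis: 0 = out (its top 16 mm below the nipple's tip), 0.008 m = down on its stop. It takes 4 N to start and 12 N to hold on the stop; if let go it pushes the coupler back out by a few mm, against the catches.
- catch_l (a joint): Spring catch (round steel nose, 6 mm radius) on the nipple's +y side, slides outwards: 0 = in, 0.001 to 0.004 m while the coupler's rim passes, then 0 again. Noses 25 mm apart, centres 11 mm below the nipple's tip. The rim meets them with its mouth 6 mm below the tip, is past them at 21 mm; both together resist about 8 to 13 N. Metal cheeks hold them, 27 mm high, 37 mm to either side.
- catch_r (a joint): The same catch on the -y side, sliding outwards along -y.
- gauge: The whole vacuum gauge; origin at gauge_mouth, same axes.
- stylus: The whole stylus; origin at its tip, same axes.
- pump: Fixed grey vacuum pump, about 200 x 150 x 120 mm, with the nipple block joined to its front. Origin on the bench; the nipple's foot is 132 mm from it along -x, 56 mm above the bench. x points from the nipple to the pump's back.
- vial_a_c (a point): Bystander: middle of a white screw-top vial with blue cap, 32 mm in diameter, 65 mm tall, standing.
- vial_b_c (a point): Bystander: middle of another such vial.
- reagent_c (a point): Bystander: middle of an amber bottle, 60 mm in diameter, 140 mm tall.
- beaker_c (a point): Bystander: middle of a glass beaker, 66 mm in diameter, 85 mm tall.
- dishes_c (a point): Bystander: middle of a low clear stack of dishes, 90 mm in diameter, 36 mm tall.
- tipbox_c (a point): Bystander: middle of a white closed box, 120 x 85 x 55 mm.

How it is judged:
By the outcome, as a careful person would: the job done as asked, in the order asked, and still so for the second after the job is handed in, while the arm keeps its last pose, push and grip.
It also fails if it takes over 59 s, if anything falls off the work surface, if the arm or the gripper's body presses on something with over 40 N, if the wrist force passes 120 N, or if a joint passes its speed limit or range.

## Working session

There is one attempt and no reset: what is moved stays moved. The work goes in short steps, Python scripts to look and compute and a tool call to move; the robot and the scene stay as the last step left them, time stands still between calls to the robot, and variables do not carry over. Pictures are saved under pics/ and viewed, and the job is handed in when it is done.

Besides the shell and the picture viewer there is one more tool, called after "Call:" by a JSON object that holds its "fn" and its "kwargs". drive_tool: Moves the arm, as the interface text tells. Its arguments: {"type":"object","properties":{"dp":{"type":"array","items":{"type":"array","items":{"type":"number"}}},"delta_rot":{"type":"array","items":{"type":"array","items":{"type":"number"}}},"hand":{"type":"number"}},"required":["dp","delta_rot"]}

```bash
ls; mkdir -p pics; python3 - <<'E'
from cell import *
import cv2
print(observe())
for n in ("scene","top","wrist"):
    im,d=snapshot(n); cv2.imwrite(f"pics/{n}0.png",im[:,:,::-1])
    print(n,camera_params(n))
E
```

```text
pics
{'time': 0.0, 'joints': array([ 1.06178025,  0.53720191, -0.00441059,  1.5388644 ,  0.00259596,
        1.06729436, -0.07122644]), 'joint_vel': array([-1.90212727e-03, -7.36766937e-04, -3.56878952e-04, -9.86810319e-04,
       -7.26005562e-04, -7.90953005e-05,  2.57248583e-04]), 'effort': array([-4.80456242e-05, -5.83420622e+01,  1.04850546e+00, -2.59102929e+01,
        1.23751300e-02,  9.70007182e-03,  9.42107363e-06]), 'tool_pos': array([ 0.27822407, -0.58676858,  0.24139358]), 'eef_rot': array([-3.06325496e+00, -6.89564868e-01,  8.20027686e-04]), 'contact_force': array([-0.0792547 ,  0.53587619,  0.20999176]), 'ft_torque': array([-0.01652555, -0.00415131, -0.03148705]), 'width': 1.000269600615784}
scene {'fx': 538.0137525030401, 'fy': 538.0137525030401, 'cx': 331.1555436476157, 'cy': 237.63260749359716, 'rvec': array([ 0.75867339,  2.77578865, -0.83194485]), 'tvec': array([ 0.47637929, -0.11244639,  1.21306929])}
top {'fx': 597.0803662041455, 'fy': 597.0803662041455, 'cx': 324.8789942791044, 'cy': 233.93803682644716, 'rvec': array([ 2.15669646, -2.15582075,  0.08528074]), 'tvec': array([-0.07640889,  0.515023  ,  1.47070329])}
wrist {'fx': 345.93838698640303, 'fy': 345.93838698640303, 'cx': 310.7959021059138, 'cy': 240.99312503342992, 'rvec': array([-2.44024895,  1.54116863,  0.22875413]), 'tvec': array([-0.64877912, -0.0395482 ,  0.37865895])}
```

View pics/scene0.png

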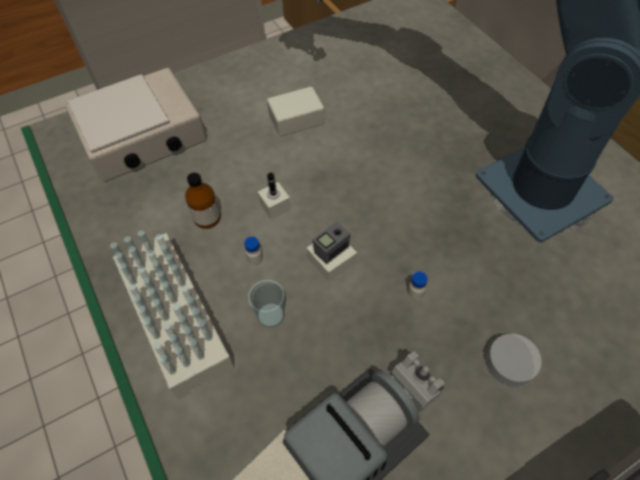

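View pics/top0.png

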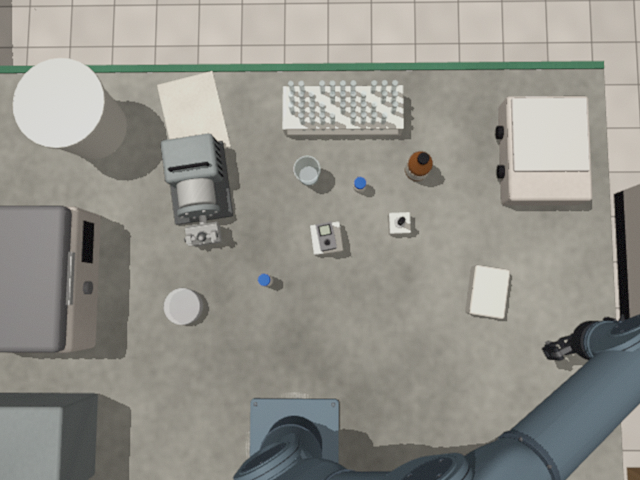

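View pics/wrist0.png

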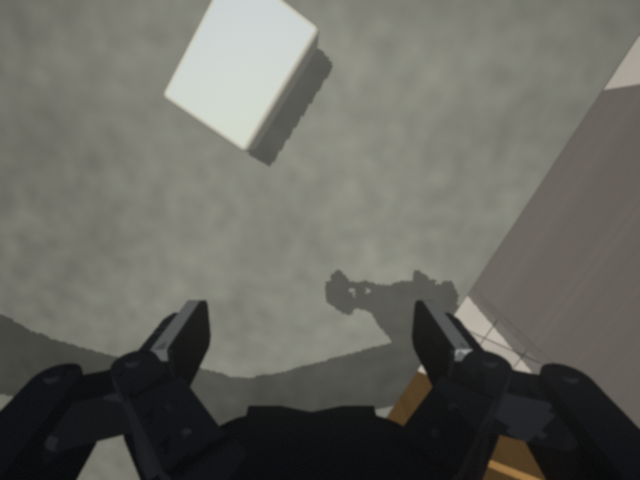

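```bash
python3 - <<'E'
from cell import *
import numpy as np
for cam in ("top","scene"):
  for n in ["stylus","stylus_mid","stylus_hole","gauge","gauge_mid","gauge_stand_hole0","zero_recess","zero_button","nipple_tip","seat","catch_l","catch_r","pump","vial_a_c","vial_b_c","reagent_c","beaker_c","dishes_c","tipbox_c"]:
    r=boxes_of(n,cam)
    print(cam,n,[(np.round(q["at"],4).tolist(),round(q["conf"],2)) for q in r[:3]])
print(observe()["time"])
E
```

```text
top stylus [([0.5354, -0.2508, 0.0686], 0.63), ([0.5, -0.0752, 0.092], 0.48)]
top stylus_mid [([0.5399, -0.2579, 0.0645], 0.39)]
top stylus_hole [([0.5385, -0.2571, 0.0429], 0.91)]
top gauge [([0.5071, -0.08, 0.0888], 0.59), ([0.4979, -0.0875, 0.0376], 0.44)]
top gauge_mid [([0.5013, -0.0807, 0.0896], 0.7)]
top gauge_stand_hole0 [([0.4993, -0.089, 0.0369], 0.79)]
top zero_recess [([0.5006, -0.0736, 0.0916], 0.66)]
top zero_button []
top nipple_tip [([0.5121, 0.226, 0.0635], 0.65)]
top seat [([0.5075, 0.2244, 0.076], 0.43)]
top catch_l []
top catch_r []
top pump [([0.6334, 0.2307, 0.0981], 0.84)]
top vial_a_c [([0.6343, -0.1612, 0.0672], 0.5)]
top vial_b_c [([0.5051, -0.077, 0.093], 0.7), ([0.4052, 0.068, 0.0656], 0.43)]
top reagent_c [([0.6727, -0.3006, 0.1016], 0.63), ([0.6361, 0.2304, 0.0977], 0.5)]
top beaker_c [([0.6782, -0.0268, 0.0374], 0.95)]
top dishes_c [([0.338, 0.2752, 0.0417], 0.79), ([0.6345, 0.2337, 0.0973], 0.17)]
top tipbox_c [([0.3743, -0.4728, 0.0567], 0.7), ([0.4072, 0.0692, 0.0619], 0.19)]
scene stylus [([0.5447, -0.254, 0.0757], 0.66), ([0.5094, 0.2095, 0.0795], 
[... 430 characters left out ...]
[([0.5161, 0.2306, 0.0621], 0.91)]
scene seat [([0.5087, 0.2285, 0.0715], 0.43)]
scene catch_l [([0.6871, -0.2907, 0.0843], 0.72), ([0.5107, 0.2062, 0.0798], 0.48), ([0.4996, 0.2456, 0.0739], 0.4)]
scene catch_r [([0.6871, -0.2907, 0.0843], 0.72), ([0.5107, 0.2062, 0.0798], 0.48), ([0.4996, 0.2456, 0.0739], 0.4)]
scene pump [([0.6347, 0.2514, 0.1092], 0.95), ([0.5499, -0.2551, 0.0742], 0.65)]
scene vial_a_c [([0.638, -0.149, 0.0555], 0.6)]
scene vial_b_c [([0.407, 0.0752, 0.0497], 0.89)]
scene reagent_c [([0.6853, -0.292, 0.0853], 0.58)]
scene beaker_c [([0.6736, -0.0481, 0.0502], 0.58)]
scene dishes_c [([0.3456, 0.2797, 0.0397], 0.94)]
scene tipbox_c [([0.3828, -0.4528, 0.0534], 0.68)]
2.05
```

```bash
cat > h.py <<'E'
from cell import *
import numpy as np, cv2
from scipy.spatial.transform import Rotation as R
np.set_printoptions(precision=4,suppress=True)
def cam(name):
    c=camera_params(name); K=np.array([[c["fx"],0,c["cx"]],[0,c["fy"],c["cy"]],[0,0,1]])
    return K,R.from_rotvec(c["rvec"]).as_matrix(),np.array(c["tvec"])
def proj(name,P,C=None):
    K,Rm,t=C or cam(name); p=np.atleast_2d(P)@Rm.T+t; q=p@K.T; return q[:,:2]/q[:,2:]
def deproj(u,v,d,C):
    K,Rm,t=C; p=np.linalg.inv(K)@np.array([u,v,1.])*d; return Rm.T@(p-t)
def onplane(u,v,z,C):
    K,Rm,t=C; o=-Rm.T@t; r=Rm.T@np.linalg.inv(K)@np.array([u,v,1.]); return o+r*(z-o[2])/r[2]
def cloud(d,C):
    K,Rm,t=C; v,u=np.nonzero(d>0); z=d[v,u]; p=np.stack([(u-K[0,2])/K[0,0]*z,(v-K[1,2])/K[1,1]*z,z],1)
    return (p-t)@Rm,u,v
def pose():
    s=observe(); return np.array(s["tool_pos"]),R.from_rotvec(s["eef_rot"])
def move(P,Rt):
    p,r=pose(); d=r.inv()
    print("dp mm",d.apply(np.array(P)-p)*1000,"rot",(d*Rt).as_rotvec())
def down(yaw,tiltaxis=None):
    # tool z down, tool y (jaw) at angle yaw in world xy
    y=np.array([np.cos(yaw),np.sin(yaw),0]); z=np.array([0,0,-1.]); x=np.cross(y,z)
    return R.from_matrix(np.stack([x,y,z],1))
def snap(name,f):
    C=cam(name); im,d=snapshot(name); cv2.imwrite("pics/"+f,im[:,:,::-1]); np.savez("pics/"+f[:-4]+".npz",im=im,d=d,K=C[0],R=C[1],t=C[2]); return im,d,C
def load(f):
    z=np.load("pics/"+f+".npz"); return z["im"],z["d"],(z["K"],z["R"],z["t"])
E
python3 - <<'E'
from h import *
p,r=pose(); C=cam("wrist"); print(p); print(r.as_matrix())
o=-C[1].T@C[2]; print("cam in tool",r.inv().apply(o-p)); print((r.inv()).as_matrix()@C[1].T)
try: print(nose_length)
except Exception as e: print(e)
# top clouds
for n in ("top","scene"):
    im,d,C=snap(n,n+"1.png")
    P,u,v=cloud(d,C)
    def reg(x0,x1,y0,y1,z0,z1):
        m=(P[:,0]>x0)&(P[:,0]<x1)&(P[:,1]>y0)&(P[:,1]<y1)&(P[:,2]>z0)&(P[:,2]<z1); return P[m]
    s=reg(.5,.6,-.3,-.2,.1,.12); print(n,"stylus top",len(s),s.mean(0) if len(s) else 0, s.min(0),s.max(0))
    s=reg(.5,.6,-.3,-.2,.04,.047); print("stand",len(s),s.min(0),s.max(0), cv2.minAreaRect(s[:,:2].astype(np.float32)))
    s=reg(.43,.58,-.15,0,.083,.1); print("gauge top",len(s),s.mean(0),cv2.minAreaRect((s[:,:2]*1000).astype(np.float32)))
    s=reg(.43,.58,-.15,0,.033,.045); print("gstand",len(s),s.mean(0),cv2.minAreaRect((s[:,:2]*1000).astype(np.float32)))
    s=reg(.4,.6,.15,.3,.05,.1); print("nip",len(s),s.mean(0),s.max(0))
    s=reg(.3,.7,-.2,.1,-.01,.01); print("bench",s[:,2].mean())
move([.53,-.255,.3],down(0))
E
```

```text
[ 0.2785 -0.5873  0.2423]
[[ 0.9035  0.4285 -0.    ]
 [ 0.4285 -0.9035 -0.    ]
 [-0.      0.     -1.    ]]
cam in tool [ 0.0721 -0.0005 -0.1315]
[[ 0.0011 -0.9575 -0.2883]
 [ 1.      0.0011  0.0003]
 [ 0.     -0.2883  0.9575]]
0.011
top stylus top 37 [ 0.5421 -0.2592  0.1095] [ 0.5353 -0.2656  0.103 ] [ 0.5492 -0.2518  0.1165]
stand 240 [ 0.5177 -0.2848  0.0401] [ 0.5681 -0.235   0.047 ] ((0.5428745150566101, -0.25990596413612366), (0.05039086937904358, 0.04976639151573181), 0.02966868132352829)
gauge top 428 [ 0.5061 -0.0787  0.09  ] ((505.7417297363281, -78.64920806884766), (64.5295181274414, 39.8282470703125), 11.74439525604248)
gstand 357 [ 0.5022 -0.0799  0.0397] ((505.2869873046875, -78.6663818359375), (71.59107971191406, 71.80131530761719), 7.874138355255127)
nip 929 [0.5382 0.2275 0.0731] [0.5999 0.2842 0.1   ]
bench 0.00010118543587730157
scene stylus top 57 [ 0.5435 -0.258   0.1083] [ 0.5357 -0.2659  0.1003] [ 0.5507 -0.2512  0.1142]
stand 291 [ 0.5169 -0.2871  0.04  ] [ 0.5685 -0.2331  0.0469] ((0.5429829955101013, -0.2597827911376953), (0.05161992833018303, 0.052119992673397064), 3.1205294132232666)
gauge top 629 [ 0.5068 -0.0771  0.0899] ((505.6637268066406, -78.251953125), (65.67179107666016, 42.12184524536133), 11.430697441101074)
gstand 460 [ 0.5113 -0.0598  0.0398] ((505.474609375, -78.66290283203125), (73.67694854736328, 73.48416137695312), 8.127771377563477)
nip 2068 [0.5371 0.2369 0.0723] [0.6    0.2874 0.1   ]
bench 0.00030055326853900864
dp mm [ 369.6227 -192.4971  -57.7211] rot [ 0.     0.    -1.128]
```

```bash
python3 - <<'E'
from h import *
move([.5428,-.2598,.2],down(np.radians(-78.3)))
E
```

```text
dp mm [ 379.1323 -182.6764   42.2789] rot [0.     0.     0.2386]
```

Call:
{"fn": "drive_tool", "kwargs": {"dp": [[379, -183, 42], [379, -183, 42], [379, -183, 42], [379, -183, 42], [379, -183, 42], [379, -183, 42], [379, -183, 42], [379, -183, 42]], "delta_rot": [[0, 0, 0.239], [0, 0, 0.239], [0, 0, 0.239], [0, 0, 0.239], [0, 0, 0.239], [0, 0, 0.239], [0, 0, 0.239], [0, 0, 0.239]], "hand": 1}}

```text
time: 2.82
tool_pos: [0.4876, -0.3273, 0.2093]
eef_rot: [3.125, 0.319, 0.001]
contact_force: [1.1, -0.9, -0.6]
width: 1.004
```

```bash
python3 - <<'E'
from h import *
move([.5428,-.2598,.2],down(np.radians(-78.3)))
E
```

```text
dp mm [ 67.6723 -54.9875   9.2665] rot [ 0.0004 -0.0004 -0.0005]
```

Call:
{"fn": "drive_tool", "kwargs": {"dp": [[68, -55, 9], [68, -55, 9], [68, -55, 9], [68, -55, 9]], "delta_rot": [[0, 0, 0], [0, 0, 0], [0, 0, 0], [0, 0, 0]]}}

```text
time: 3.15
tool_pos: [0.5444, -0.2571, 0.1998]
eef_rot: [-3.122, -0.33, -0.001]
contact_force: [-0.6, 0.3, 0.1]
width: 1.002
```

```bash
python3 - <<'E'
from h import *
im,d,C=snap("wrist","w1.png")
print(observe()["tool_pos"], proj("wrist",[[.5428,-.2598,.11],[.5428,-.2598,.045]],C))
P,u,v=cloud(d,C)
m=(abs(P[:,0]-.543)<.02)&(abs(P[:,1]+.26)<.02)&(P[:,2]>.104)&(P[:,2]<.116); s=P[m]; print(len(s),s.mean(0),cv2.minAreaRect((s[:,:2]*1000).astype(np.float32)))
m=(abs(P[:,0]-.543)<.04)&(abs(P[:,1]+.26)<.04)&(P[:,2]>.042)&(P[:,2]<.047); s=P[m]; print(len(s),s.mean(0),cv2.minAreaRect((s[:,:2]*1000).astype(np.float32)))
move([.5428,-.2598,.075],down(np.radians(-78.3)))
E
```

```text
[ 0.5427 -0.2601  0.2   ] [[314.69   251.8259]
 [313.9909 227.6948]]
424 [ 0.5416 -0.2604  0.1094] ((541.1768188476562, -260.4284362792969), (14.914848327636719, 15.123172760009766), 64.33697509765625)
2240 [ 0.5445 -0.2596  0.0448] ((540.522216796875, -260.6467590332031), (50.66244125366211, 50.07543182373047), 1.985866904258728)
dp mm [  0.1381  -0.2005 125.0029] rot [-0.0003  0.0001  0.0027]
```

View pics/w1.png

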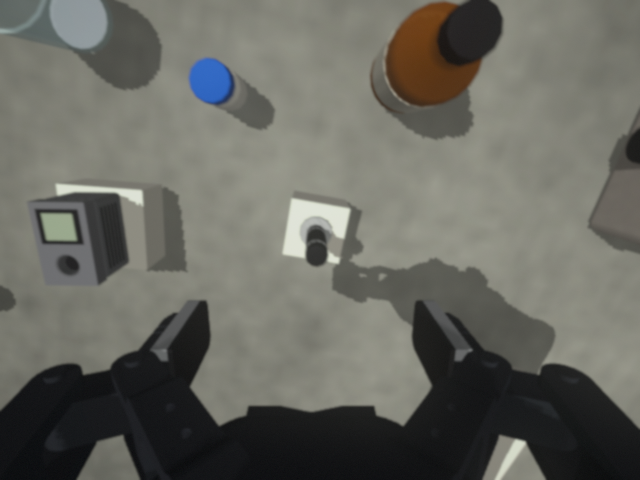

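Call:
{"fn": "drive_tool", "kwargs": {"dp": [[0, 0, 40], [0, 0, 80], [-0.5, 0, 110], [-0.5, 0, 125], [-0.5, 0, 125]], "delta_rot": [[0, 0, 0], [0, 0, 0], [0, 0, 0], [0, 0, 0], [0, 0, 0]]}}

```text
time: 3.62
tool_pos: [0.5376, -0.2625, 0.0716]
eef_rot: [-3.124, -0.315, 0.011]
contact_force: [-1.1, 0.2, -0.3]
width: 0.999
```

Call:
{"fn": "drive_tool", "kwargs": {"dp": [[0, 0, 0], [0, 0, 0], [0, 0, 0], [0, 0, 0], [0, 0, 0], [0, 0, 0], [0, 0, 0], [0, 0, 0]], "delta_rot": [[0, 0, 0], [0, 0, 0], [0, 0, 0], [0, 0, 0], [0, 0, 0], [0, 0, 0], [0, 0, 0], [0, 0, 0]], "hand": 0}}

```text
time: 4.28
tool_pos: [0.5421, -0.2617, 0.076]
eef_rot: [3.125, 0.32, 0.001]
contact_force: [-1.3, 0.8, 5.5]
width: 0.173
```

```bash
python3 - <<'E'
from h import *
s=observe(); print(s["tool_pos"],s["eef_rot"],s["width"],s["contact_force"],s["time"])
im,d,C=snap("wrist","w2.png")
print(proj("wrist",[[.5428,-.2598,.11],[.5428,-.2598,.045]],C))
E
```

```text
[ 0.5421 -0.2617  0.076 ] [3.1247 0.3197 0.0015] 0.17281656655798483 [-1.3414  0.7772  5.523 ] 4.2833
[[306.1611 361.76  ]
 [307.677  282.3578]]
```

View pics/w2.png

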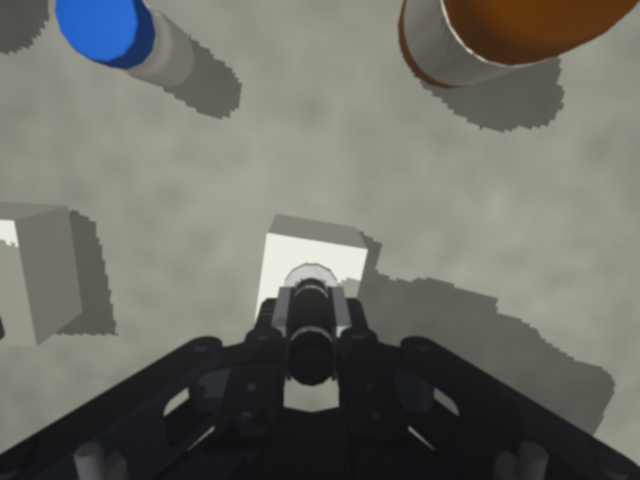

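Call:
{"fn": "drive_tool", "kwargs": {"dp": [[0, 0, -15], [0, 0, -50], [0, 0, -90], [0, 0, -120], [-5, -40, -120], [-8, -80, -120], [-11, -120, -120], [-13, -155, -120]], "delta_rot": [[0, 0, 0], [0, 0, 0], [0, 0, 0], [0, 0, 0], [0, 0, 0], [0, 0, 0], [0, 0, 0], [0, 0, 0]]}}

```text
time: 5.0
tool_pos: [0.4963, -0.11, 0.1953]
eef_rot: [-3.125, -0.32, 0.0]
contact_force: [0.5, -0.2, 0.1]
width: 0.173
```

Call:
{"fn": "drive_tool", "kwargs": {"dp": [[-2, -20, 0], [-2, -30, 0], [-2, -30, 0], [-2, -30, 0]], "delta_rot": [[0, 0, 0], [0, 0, 0], [0, 0, 0], [0, 0, 0]]}}

```text
time: 5.33
tool_pos: [0.4899, -0.0843, 0.1954]
eef_rot: [3.124, 0.319, 0.001]
contact_force: [-0.1, -0.3, -0.8]
width: 0.174
```

```bash
python3 - <<'E'
from h import *
for n in ("top","scene","wrist"):
    im,d,C=snap(n,n+"3.png")
    P,u,v=cloud(d,C)
    s=observe(); print(n,s["tool_pos"],s["eef_rot"],s["contact_force"])
    r=boxes_of("stylus_tip",n); print([(q["at"],q["conf"]) for q in r[:2]])
    r=boxes_of("zero_recess",n); print([(q["at"],q["conf"]) for q in r[:2]])
    m=(P[:,0]>.43)&(P[:,0]<.58)&(P[:,1]>-.15)&(P[:,1]<0)&(P[:,2]>.083)&(P[:,2]<.095)
    a=P[m]; print(len(a),cv2.minAreaRect((a[:,:2]*1000).astype(np.float32)))
    print(proj(n,[[.49,-.0817,.09],[.49,-.0817,.122]],C))
    x,y=proj(n,[[.49,-.0817,.12]],C)[0].astype(int); w=75 if n!="wrist" else 150
    y0=max(0,min(y-w,479-2*w));x0=max(0,min(x-w,639-2*w)); print("crop",x0,y0)
    cv2.imwrite(f"pics/c{n}3.png",cv2.resize(im[y0:y0+2*w,x0:x0+2*w,::-1],(600,600),interpolation=cv2.INTER_CUBIC))
E
```

```text
top [ 0.4899 -0.0851  0.1952] [3.1246 0.3167 0.0006] [ 0.3807 -0.6809 -0.4143]
[]
[]
0 ((0.0, 0.0), (0.0, 0.0), 0.0)
[[326.4935 241.5628]
 [326.1918 240.3196]]
crop 251 165
scene [ 0.4897 -0.0851  0.1951] [3.1251 0.3153 0.    ] [-0.4136  0.3169 -0.8225]
[([0.4968, -0.0814, 0.168], 0.47)]
[([0.5115, -0.0669, 0.0914], 0.61), ([0.409, 0.0781, 0.0505], 0.39)]
624 ((505.14776611328125, -79.43327331542969), (66.72566223144531, 42.89012145996094), 10.253933906555176)
[[337.4721 231.6337]
 [337.5539 222.1675]]
crop 262 147
wrist [ 0.4895 -0.0843  0.1951] [ 3.1254  0.3173 -0.0002] [ 0.1285  0.3732 -0.2594]
[([0.4931, -0.0821, 0.2156], 0.64), ([0.5109, -0.074, 0.0926], 0.6)]
[([0.5099, -0.0792, 0.0889], 0.87)]
4768 ((503.47198486328125, -79.23878479003906), (64.10653686523438, 40.201541900634766), 11.549264907836914)
[[307.1434 240.714 ]
 [306.6528 255.4335]]
crop 156 104
```

View pics/cwrist3.png

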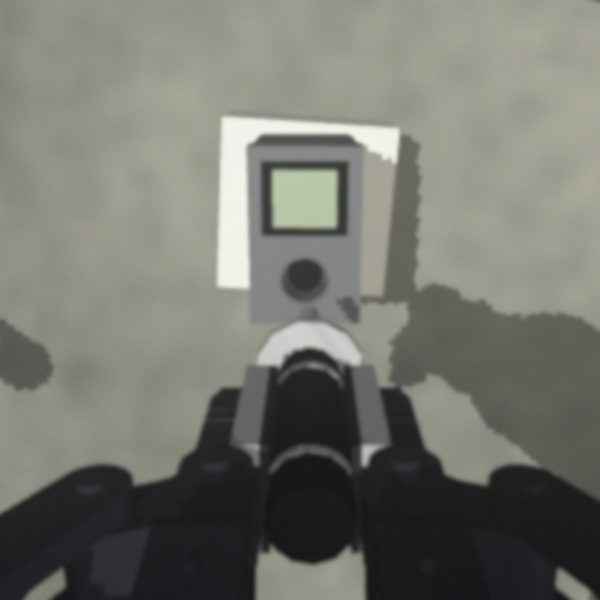

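View pics/cscene3.png

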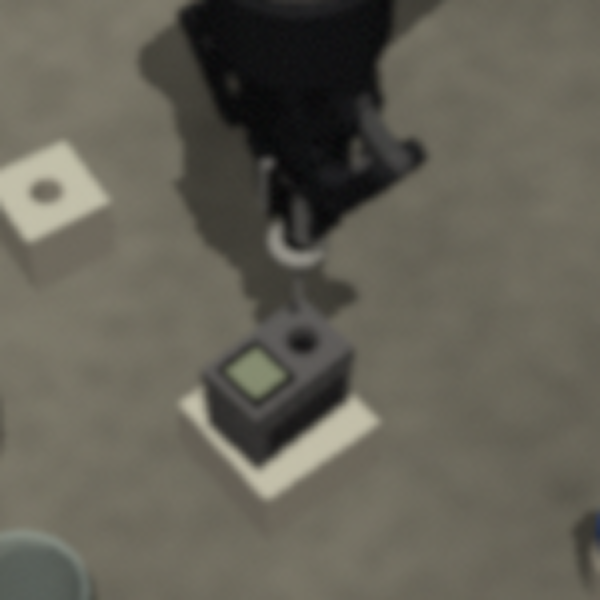

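```bash
python3 - <<'E'
from h import *
im,d,C=load("scene3")
P,u,v=cloud(d,C)
m=(abs(P[:,0]-.49)<.03)&(abs(P[:,1]+.083)<.03)&(P[:,2]>.10)&(P[:,2]<.185)
o=np.argsort(P[m][:,2])
for p,a,b in zip(P[m][o],u[m][o],v[m][o]): print(p,a,b)
E
```

```text
[ 0.4921 -0.084   0.1245] 336 221
[ 0.4929 -0.0862  0.1258] 335 220
[ 0.4923 -0.0873  0.1272] 335 219
[ 0.4886 -0.0824  0.1272] 338 220
[ 0.4916 -0.0811  0.1277] 337 221
[ 0.4911 -0.0819  0.1297] 337 220
[ 0.4931 -0.0823  0.1305] 336 220
[ 0.4921 -0.084   0.131 ] 336 219
[ 0.4907 -0.0827  0.1316] 337 219
[ 0.4931 -0.086   0.1326] 335 218
[ 0.4873 -0.0847  0.1332] 338 217
[ 0.4922 -0.0875  0.1334] 335 217
[ 0.4899 -0.0804  0.1339] 338 219
[ 0.4887 -0.0823  0.134 ] 338 218
[ 0.4924 -0.0834  0.1352] 336 218
[ 0.4919 -0.0808  0.138 ] 337 218
[ 0.4928 -0.0865  0.1382] 335 216
[ 0.4924 -0.0835  0.1384] 336 217
[ 0.4916 -0.0812  0.1405] 337 217
[ 0.4905 -0.083   0.1408] 337 216
[ 0.4891 -0.0817  0.1413] 338 216
[ 0.4884 -0.083   0.1424] 338 215
[ 0.4937 -0.0849  0.144 ] 335 215
[ 0.4895 -0.0848  0.1443] 337 214
[ 0.4935 -0.0816  0.1446] 336 216
[ 0.4925 -0.0833  0.1451] 336 215
[ 0.4932 -0.0857  0.1458] 335 214
[ 0.4887 -0.0826  0.1463] 338 214
[ 0.4919 -0.0844  0.1464] 336 214
[ 0.4915 -0.0815  0.1465] 337 215
[ 0.4991 -0.0759  0.1647] 335 213
[ 0.4793 -0.0771  0.1649] 344 208
[ 0.4887 -0.
[... 2789 characters left out ...]
773  0.172 ] 339 208
[ 0.4872 -0.0782  0.1721] 340 207
[ 0.4942 -0.0771  0.1722] 337 209
[ 0.4958 -0.0779  0.1723] 336 209
[ 0.4993 -0.0721  0.1725] 336 212
[ 0.4949 -0.0794  0.173 ] 336 208
[ 0.4969 -0.0832  0.173 ] 334 207
[ 0.4938 -0.0812  0.1732] 336 207
[ 0.4935 -0.0783  0.1734] 337 208
[ 0.498  -0.0848  0.175 ] 333 206
[ 0.4973 -0.079   0.1751] 335 208
[ 0.4974 -0.0858  0.1764] 333 205
[ 0.4968 -0.0798  0.1768] 335 207
[ 0.4972 -0.0826  0.1769] 334 206
[ 0.497  -0.0795  0.1803] 335 206
[ 0.4981 -0.0812  0.1821] 334 205
[ 0.4986 -0.0839  0.1824] 333 204
[ 0.4956 -0.0713  0.1829] 338 208
[ 0.4978 -0.0816  0.1845] 334 204
[ 0.5007 -0.0909  0.1847] 330 201
[ 0.4984 -0.0842  0.1849] 333 203
```

Call:
{"fn": "drive_tool", "kwargs": {"dp": [[0, -3, 0], [0, -3, 15], [0, -3, 28], [0, -3, 36], [0, -3, 40], [0, -3, 42], [0, -3, 44], [0, -3, 44]], "delta_rot": [[0, 0, 0], [0, 0, 0], [0, 0, 0], [0, 0, 0], [0, 0, 0], [0, 0, 0], [0, 0, 0], [0, 0, 0]]}}

```text
time: 6.45
tool_pos: [0.4886, -0.0803, 0.1513]
eef_rot: [-3.125, -0.32, 0.001]
contact_force: [-1.7, 0.2, 2.3]
width: 0.175
```

```bash
python3 - <<'E'
from h import *
s=observe(); print(s["tool_pos"],s["contact_force"],s["time"])
im,d,C=snap("scene","s4.png"); cv2.imwrite("pics/s4c.png",cv2.resize(im[160:300,270:410,::-1],(600,600),interpolation=cv2.INTER_CUBIC))
E
```

```text
[ 0.4886 -0.0803  0.1513] [-1.7338  0.1966  2.3324] 6.45
```

View pics/s4c.png

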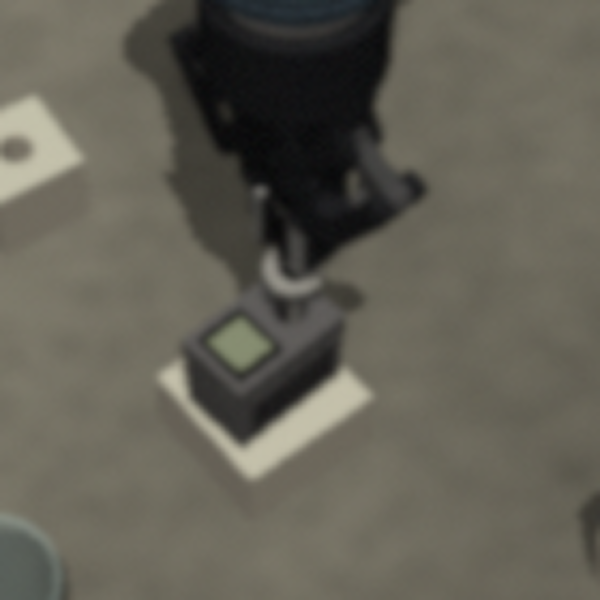

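Call:
{"fn": "drive_tool", "kwargs": {"dp": [[0, 0, 1], [0, 0, 1.5], [0, 0, 2], [0, 0, 2]], "delta_rot": [[0, 0, 0], [0, 0, 0], [0, 0, 0], [0, 0, 0]]}}

```text
time: 6.83
tool_pos: [0.4892, -0.0804, 0.1498]
eef_rot: [3.125, 0.32, 0.001]
contact_force: [-3.4, 0.7, 6.8]
width: 0.171
```

Call:
{"fn": "drive_tool", "kwargs": {"dp": [[0, 0, 1], [0, 0, 1.5], [0, 0, 1.5], [0, 0, 1.5]], "delta_rot": [[0, 0, 0], [0, 0, 0], [0, 0, 0], [0, 0, 0]]}}

```text
time: 7.17
tool_pos: [0.4896, -0.0804, 0.1493]
eef_rot: [3.125, 0.319, 0.002]
contact_force: [-5.7, 0.8, 16.7]
width: 0.177
```

```bash
python3 - <<'E'
from h import *
im,d,C=snap("scene","s5.png")
P,u,v=cloud(d,C)
m=(abs(P[:,0]-.49)<.016)&(abs(P[:,1]+.081)<.016)&(P[:,2]>.092)&(P[:,2]<.135)
q=P[m]; print(np.histogram(q[:,2],bins=np.arange(.092,.136,.002)))
k=q[(q[:,2]>.117)&(q[:,2]<.125)]; print(k.min(0),k.max(0),k.mean(0)); k=q[(q[:,2]<.11)]; print(k.mean(0))
s=observe(); print(s["tool_pos"],s["contact_force"],s["time"])
m=(P[:,0]>.43)&(P[:,0]<.58)&(P[:,1]>-.15)&(P[:,1]<0)&(P[:,2]>.083)&(P[:,2]<.095)
a=P[m]; print(len(a),cv2.minAreaRect((a[:,:2]*1000).astype(np.float32)))
E
```

```text
(array([13,  3,  4,  1,  1,  1,  0,  0,  0,  0,  0,  0,  0,  5, 25, 37,  8,
        5,  4,  2,  1,  1]), array([0.092, 0.094, 0.096, 0.098, 0.1  , 0.102, 0.104, 0.106, 0.108,
       0.11 , 0.112, 0.114, 0.116, 0.118, 0.12 , 0.122, 0.124, 0.126,
       0.128, 0.13 , 0.132, 0.134, 0.136]))
[ 0.4772 -0.0926  0.1188] [ 0.5037 -0.0653  0.1249] [ 0.4941 -0.0754  0.1221]
[ 0.4906 -0.0745  0.0947]
[ 0.4896 -0.0804  0.1493] [-4.6752  1.042  17.9642] 7.2167
556 ((505.4598693847656, -78.94674682617188), (66.14146423339844, 43.026763916015625), 9.92533016204834)
```

Call:
{"fn": "drive_tool", "kwargs": {"dp": [[0, 0, -15], [0, 0, -46], [3, 35, -46], [6, 75, -46], [10, 115, -46], [14, 155, -46], [15, 186, -46], [15, 186, -46]], "delta_rot": [[0, 0, 0], [0, 0, 0], [0, 0, 0], [0, 0, 0], [0, 0, 0], [0, 0, 0], [0, 0, 0], [0, 0, 0]]}}

```text
time: 7.88
tool_pos: [0.5412, -0.2685, 0.1938]
eef_rot: [3.121, 0.305, 0.002]
contact_force: [-1.8, -0.9, -0.9]
width: 0.172
```

Call:
{"fn": "drive_tool", "kwargs": {"dp": [[0, 0, 0], [0, 0, 0]], "delta_rot": [[0, 0, 0], [0, 0, 0]]}}

```text
time: 8.05
tool_pos: [0.5412, -0.2587, 0.1934]
eef_rot: [-3.125, -0.32, -0.0]
contact_force: [0.0, 0.4, -0.5]
width: 0.166
```

```bash
python3 - <<'E'
from h import *
im,d,C=snap("scene","s6.png")
P,u,v=cloud(d,C)
m=(abs(P[:,0]-.543)<.03)&(abs(P[:,1]+.26)<.03)&(P[:,2]>.10)&(P[:,2]<.18)
q=P[m]; print(np.histogram(q[:,2],bins=np.arange(.1,.18,.004)))
k=q[(q[:,2]>.163)&(q[:,2]<.171)]; print(k.min(0),k.max(0)); k=q[(q[:,2]<.145)]; print(k.min(0),k.max(0),k.mean(0))
s=observe(); print(s["tool_pos"],s["contact_force"],s["time"])
cv2.imwrite("pics/s6c.png",cv2.resize(im[110:250,200:340,::-1],(600,600),interpolation=cv2.INTER_CUBIC))
print(proj("scene",[[.543,-.2598,.045],[.543,-.2598,.124]],C))
o=-C[1].T@C[2]; print(o)
move([.542,-.2598,.195],down(np.radians(-78.3)))
E
```

```text
(array([ 0,  0,  0,  0,  0,  0,  3,  5,  4,  2,  6,  4,  1,  2,  0,  7, 63,
       13,  8]), array([0.1  , 0.104, 0.108, 0.112, 0.116, 0.12 , 0.124, 0.128, 0.132,
       0.136, 0.14 , 0.144, 0.148, 0.152, 0.156, 0.16 , 0.164, 0.168,
       0.172, 0.176]))
[ 0.5287 -0.2687  0.1634] [ 0.5552 -0.2432  0.1704]
[ 0.5394 -0.2601  0.1247] [ 0.5446 -0.2536  0.1448] [ 0.5424 -0.2563  0.1351]
[ 0.5413 -0.258   0.1935] [0.6308 1.3917 0.5826] 8.1
[[273.3251 194.4098]
 [269.605  170.2464]]
[0.7919 0.4155 0.9546]
dp mm [ 0.341   1.9326 -1.5349] rot [-0.0009 -0.0001  0.0013]
```

View pics/s6c.png

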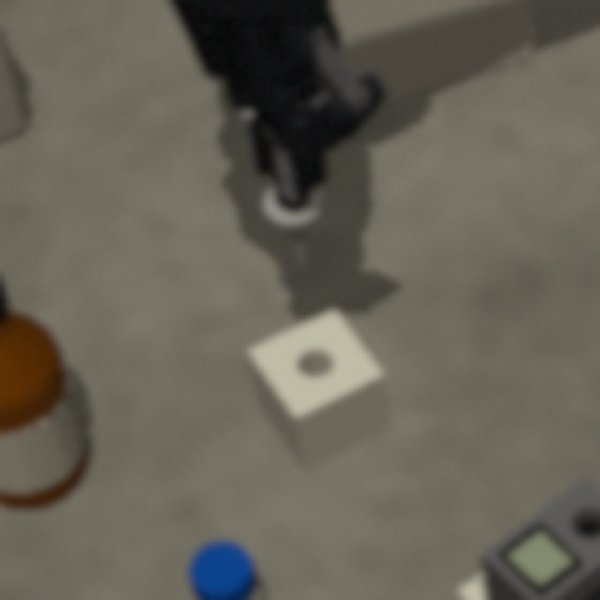

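Call:
{"fn": "drive_tool", "kwargs": {"dp": [[1, 2, 0], [1, 2, 35], [1, 2, 65], [1, 2, 80], [1, 2, 92], [1, 2, 104], [1, 2, 112], [1, 2, 116]], "delta_rot": [[0, 0, 0], [0, 0, 0], [0, 0, 0], [0, 0, 0], [0, 0, 0], [0, 0, 0], [0, 0, 0], [0, 0, 0]]}}

```text
time: 8.77
tool_pos: [0.5426, -0.2609, 0.0771]
eef_rot: [-3.125, -0.321, 0.0]
contact_force: [-0.7, 0.4, -0.0]
width: 0.172
```

Call:
{"fn": "drive_tool", "kwargs": {"dp": [[0, 0, 0.5], [0, 0, 1], [0, 0, 1]], "delta_rot": [[0, 0, 0], [0, 0, 0], [0, 0, 0]]}}

```text
time: 9.02
tool_pos: [0.5431, -0.2616, 0.0775]
eef_rot: [3.125, 0.319, 0.002]
contact_force: [0.9, -0.1, 0.2]
width: 0.17
```

```bash
python3 - <<'E'
from h import *
im,d,C=snap("scene","s7.png")
s=observe(); print(s["tool_pos"],s["contact_force"],s["time"])
cv2.imwrite("pics/s7c.png",cv2.resize(im[110:250,200:340,::-1],(600,600),interpolation=cv2.INTER_CUBIC))
E
```

```text
[ 0.5431 -0.2616  0.0775] [ 0.2768 -0.1388 -1.0926] 9.0667
```

View pics/s7c.png

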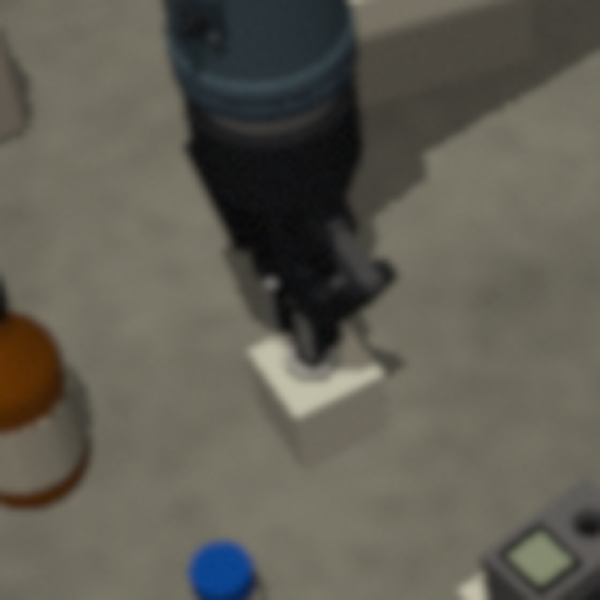

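Pin is in the hole, about 1–2 mm above home. Lower a bit until the collar touches.

Call:
{"fn": "drive_tool", "kwargs": {"dp": [[0, 0, 1], [0, 0, 2], [0, 0, 2]], "delta_rot": [[0, 0, 0], [0, 0, 0], [0, 0, 0]]}}

```text
time: 9.32
tool_pos: [0.5431, -0.2616, 0.076]
eef_rot: [3.125, 0.319, 0.002]
contact_force: [-2.3, 1.5, 9.2]
width: 0.174
```

Call:
{"fn": "drive_tool", "kwargs": {"dp": [[0, 0, -1], [0, 0, -1], [0, 0, -1], [0, 0, -1], [0, 0, -1], [0, 0, -1]], "delta_rot": [[0, 0, 0], [0, 0, 0], [0, 0, 0], [0, 0, 0], [0, 0, 0], [0, 0, 0]], "hand": 1}}

```text
time: 9.82
tool_pos: [0.5424, -0.2612, 0.0755]
eef_rot: [-3.125, -0.32, 0.0]
contact_force: [-0.6, 0.3, -0.0]
width: 0.991
```

Call:
{"fn": "drive_tool", "kwargs": {"dp": [[0, 0, -25], [0, 0, -65], [0, 0, -105], [0, 0, -125], [0, 0, -125], [0, 0, -125]], "delta_rot": [[0, 0, 0], [0, 0, 0], [0, 0, 0], [0, 0, 0], [0, 0, 0], [0, 0, 0]]}}

```text
time: 10.32
tool_pos: [0.5432, -0.2616, 0.202]
eef_rot: [3.124, 0.319, 0.004]
contact_force: [0.3, -0.3, -0.9]
width: 1.001
```

```bash
python3 - <<'E'
from h import *
im,d,C=snap("wrist","w8.png"); 
s=observe(); print(s["tool_pos"],s["contact_force"],s["time"],s["width"])
p,r=pose()
print("cam in tool",r.inv().apply(-C[1].T@C[2]-p))
im,d,C=snap("scene","s8.png")
P,u,v=cloud(d,C)
def reg(x0,x1,y0,y1,z0,z1):
    m=(P[:,0]>x0)&(P[:,0]<x1)&(P[:,1]>y0)&(P[:,1]<y1)&(P[:,2]>z0)&(P[:,2]<z1); return P[m]
s=reg(.5,.6,-.3,-.2,.1,.12); print("stylus top",len(s),s.mean(0),s.min(0),s.max(0))
E
```

```text
[ 0.5422 -0.2611  0.2004] [-0.3995  0.24   -0.0305] 10.3667 1.003132265475823
cam in tool [ 0.0726  0.0002 -0.1332]
stylus top 57 [ 0.5448 -0.2589  0.1076] [ 0.5369 -0.2674  0.1003] [ 0.5514 -0.252   0.1136]
```

View pics/w8.png

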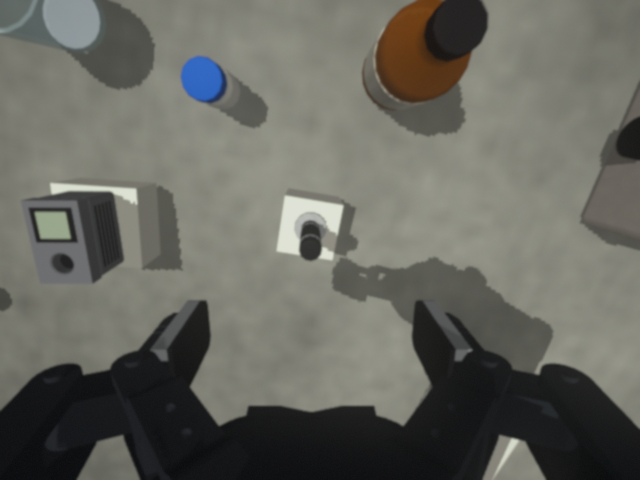

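```bash
python3 - <<'E'
from h import *
im,d,C=load("scene1"); cv2.imwrite("pics/s1n.png",cv2.resize(im[340:420,380:460,::-1],(640,640),interpolation=cv2.INTER_CUBIC))
im,d,C=load("top1"); cv2.imwrite("pics/t1n.png",cv2.resize(im[120:260,140:260,::-1],(600,700)[:2],interpolation=cv2.INTER_CUBIC)[:600])
P,u,v=cloud(d,C)
m=(P[:,0]>.55)&(P[:,0]<.8)&(P[:,1]>.1)&(P[:,1]<.35)&(P[:,2]>.03)
print(cv2.minAreaRect((P[m][:,:2]*1000).astype(np.float32)))
E
```

```text
((651.1146850585938, 247.98892211914062), (204.9034881591797, 134.669677734375), 8.646505355834961)
```

View pics/s1n.png

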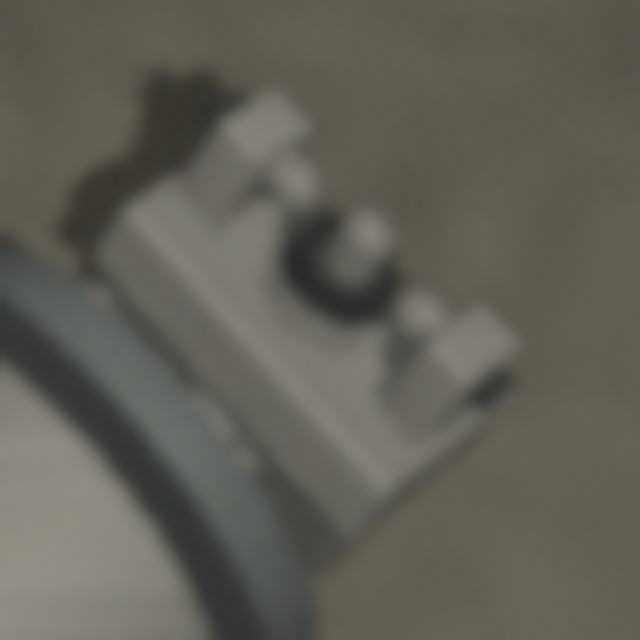

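View pics/t1n.png

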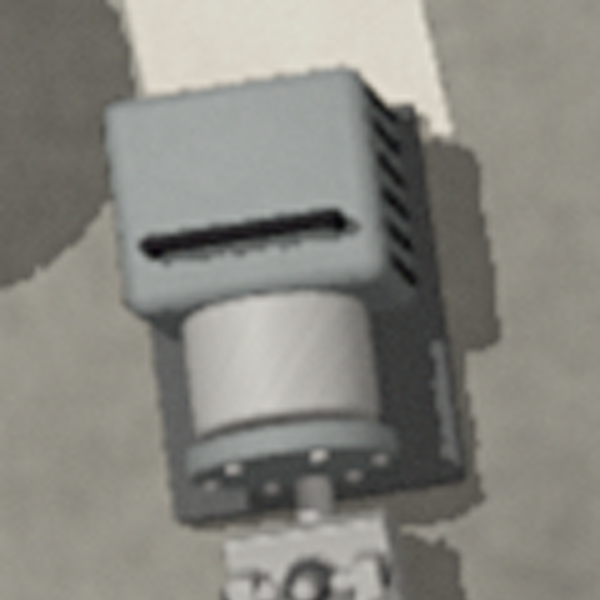

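```bash
cat >> h.py <<'E'
PY=np.radians(8.6); TL=np.radians(25)
AX=np.array([-np.sin(TL)*np.cos(PY),-np.sin(TL)*np.sin(PY),np.cos(TL)])
def nipR(py=PY,tl=TL):
    ax=np.array([-np.sin(tl)*np.cos(py),-np.sin(tl)*np.sin(py),np.cos(tl)])
    y=np.array([np.sin(py),-np.cos(py),0]); z=-ax; return R.from_matrix(np.stack([np.cross(y,z),y,z],1))
E
python3 - <<'E'
from h import *
im,d,C=load("scene1"); print("scene T",onplane(426.5,369,.083,C))
P,u,v=cloud(d,C)
m=(abs(P[:,0]-.5)<.03)&(abs(P[:,1]-.225)<.05)&(P[:,2]>.078)&(P[:,2]<.1); print(P[m],u[m],v[m])
im,d,C=load("top1"); P,u,v=cloud(d,C)
m=(abs(P[:,0]-.5)<.03)&(abs(P[:,1]-.225)<.05)&(P[:,2]>.078)&(P[:,2]<.1); print(P[m],u[m],v[m])
T=np.array([.497,.224,.083])
move(T+AX*.12,nipR())
E
```

```text
scene T [0.5015 0.2272 0.083 ]
[[0.5075 0.1857 0.0803]
 [0.5011 0.1914 0.0797]
 [0.5092 0.1884 0.0791]
 [0.5081 0.1895 0.0801]
 [0.5067 0.1904 0.0802]
 [0.5058 0.1918 0.0822]
 [0.4987 0.1943 0.0784]
 [0.5131 0.1881 0.0789]
 [0.5115 0.1888 0.0786]
 [0.5108 0.1903 0.0809]
 [0.5093 0.1911 0.0806]
 [0.5076 0.1918 0.0799]
 [0.5066 0.193  0.0813]
 [0.5046 0.1935 0.0797]
 [0.5031 0.1943 0.0797]
 [0.5004 0.1962 0.0804]
 [0.5138 0.1913 0.0825]
 [0.5124 0.1922 0.0828]
 [0.5107 0.1929 0.0819]
 [0.5088 0.1934 0.0806]
 [0.5079 0.1947 0.0821]
 [0.5061 0.1953 0.081 ]
 [0.5045 0.196  0.0807]
 [0.503  0.1969 0.0805]
 [0.5154 0.1912 0.0796]
 [0.5149 0.1928 0.0825]
 [0.5139 0.1941 0.0842]
 [0.5125 0.195  0.0843]
 [0.5104 0.1953 0.0824]
 [0.5088 0.196  0.0817]
 [0.5076 0.1971 0.0827]
 [0.5047 0.1969 0.0782]
 [0.5043 0.1985 0.0813]
 [0.5021 0.1988 0.0791]
 [0.5005 0.1996 0.0787]
 [0.5163 0.1925 0.0792]
 [0.5156 0.194  0.0817]
 [0.5151 0.1956 0.0846]
 [0.5132 0.1962 0.0834]
 [0.512  0.1972 0.0839]
 [0.5101 0.1977 0.0827]
 [0.5081 0.1981 0.0809]
 [0.5063 0.1988 0.08  ]
 [0.5051 0.1998 0.0806]
 [0.5028 0.2 
[... 8612 characters left out ...]
88 189 194 198 200 201 202 207 214 184 185 186 187 188 189 190
 193 194 198 199 200 201 202 211 212 213 214 215 185 186 187 188 189 191
 193 200 201 214 185 187 188 191 184 187 188 189 190 190 186 187] [231 232 232 232 232 232 233 233 233 233 233 234 234 234 234 234 234 234
 234 235 235 235 235 235 235 235 235 235 235 235 235 235 235 235 235 235
 235 236 236 236 236 236 236 236 236 236 236 236 236 236 236 236 236 237
 237 237 237 237 237 237 237 237 237 237 237 238 238 238 238 238 238 238
 238 238 238 238 238 238 238 238 238 238 238 238 239 239 239 239 239 239
 239 239 239 239 240 240 240 240 241 241 241 241 241 242 243 243]
dp mm [   3.7936 -486.6284    8.3013] rot [-0.0128  0.438   0.0527]
```

Call:
{"fn": "drive_tool", "kwargs": {"dp": [[3, -487, 8], [3, -487, 8], [3, -487, 8], [3, -487, 8], [3, -487, 8], [3, -487, 8], [3, -487, 8], [3, -487, 8]], "delta_rot": [[0, 0.05, 0], [0, 0.11, 0.01], [0, 0.16, 0.02], [0, 0.22, 0.02], [0, 0.27, 0.03], [-0.01, 0.33, 0.04], [-0.01, 0.38, 0.05], [-0.013, 0.438, 0.053]]}}

```text
time: 11.08
tool_pos: [0.478, 0.0507, 0.1935]
eef_rot: [-3.04, -0.231, -0.637]
contact_force: [0.2, -0.6, -0.3]
width: 1.001
```

```bash
python3 - <<'E'
from h import *
print(observe()["tool_pos"],observe()["joints"])
T=np.array([.500,.2255,.083])
move(T+AX*.12,nipR())
E
```

```text
[0.478  0.0507 0.1935] [-0.1583  0.1592 -0.0675  2.3348  0.1821  0.2399 -1.8096]
dp mm [  -2.8338 -169.5533   -0.0816] rot [0.0032 0.0234 0.0025]
```

Call:
{"fn": "drive_tool", "kwargs": {"dp": [[-3, -170, 0], [-3, -170, 0], [-3, -170, 0], [-3, -170, 0], [-3, -170, 0], [-3, -170, 0]], "delta_rot": [[0.003, 0.023, 0.0025], [0.003, 0.023, 0.0025], [0.003, 0.023, 0.0025], [0.003, 0.023, 0.0025], [0.003, 0.023, 0.0025], [0.003, 0.023, 0.0025]]}}

```text
time: 11.58
tool_pos: [0.4508, 0.225, 0.1922]
eef_rot: [-3.023, -0.246, -0.672]
contact_force: [-0.2, 0.7, 0.5]
width: 0.999
```

```bash
python3 - <<'E'
from h import *
im,d,C=snap("wrist","w9.png")
s=observe(); print(s["tool_pos"],s["joints"],s["time"])
T=np.array([.500,.2255,.083])
move(T+AX*.12,nipR())
print(proj("wrist",[T,T-AX*.03],C))
E
```

```text
[0.4513 0.2204 0.1917] [-0.815   0.2037  0.1451  2.2987  0.6288  0.3173 -2.6595] 11.6333
dp mm [-1.5971  2.2492 -0.7661] rot [-0.0007  0.0005  0.0083]
[[320.9239 239.1826]
 [320.1178 229.1278]]
```

View pics/w9.png

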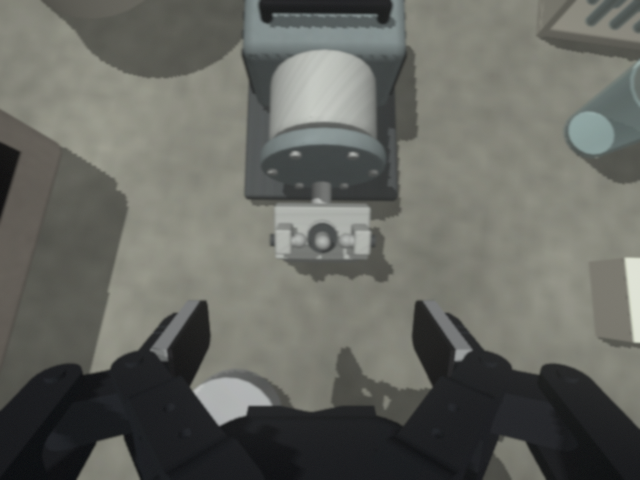

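```bash
python3 - <<'E'
from h import *
im,d,C=load("w9"); cv2.imwrite("pics/w9c.png",cv2.resize(im[195:275,265:385,::-1],(780,520),interpolation=cv2.INTER_CUBIC))
P,u,v=cloud(d,C)
T=np.array([.500,.2255,.083]); r=nipR().as_matrix()
Q=(P-T)@np.stack([-r[:,0],-r[:,1],AX],1)  # nipple frame: x?,y, z
m=(abs(Q[:,0])<.02)&(abs(Q[:,1])<.045)&(Q[:,2]>-.04)&(Q[:,2]<.02)
q=Q[m]; print(np.histogram(q[:,2],bins=np.arange(-.04,.012,.004)))
k=q[(abs(q[:,1])<.012)&(q[:,2]>-.01)]; print("nip",len(k),k.mean(0),k.min(0),k.max(0))
for lo,hi in((-.045,-.02),(.02,.045)):
    k=q[(q[:,1]>lo)&(q[:,1]<hi)&(q[:,2]>-.007)]; print("cheek",len(k),k.mean(0),k.min(0),k.max(0))
E
```

```text
(array([  66,   64, 1722,  614,   50,   70,  531,  110,  502,  960,   80,
          0]), array([-0.04 , -0.036, -0.032, -0.028, -0.024, -0.02 , -0.016, -0.012,
       -0.008, -0.004, -0.   ,  0.004,  0.008]))
nip 213 [ 0.0016 -0.     -0.0013] [-0.0031 -0.0056 -0.0098] [0.0082 0.0052 0.0028]
cheek 536 [ 0.0023 -0.0302 -0.0033] [-0.0071 -0.0411 -0.007 ] [ 0.0131 -0.0201  0.0002]
cheek 533 [ 0.0024  0.0303 -0.0032] [-0.007   0.0206 -0.007 ] [ 0.0127  0.0409 -0.0007]
```

View pics/w9c.png

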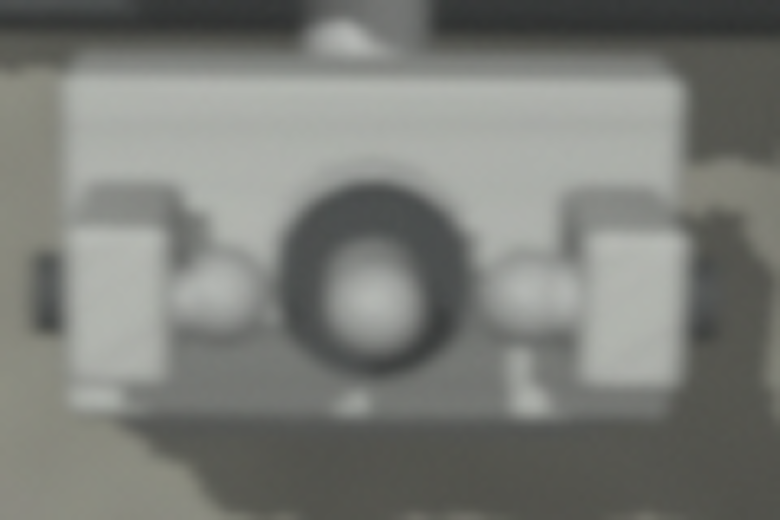

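Call:
{"fn": "drive_tool", "kwargs": {"dp": [[-1.5, 2, -0.5], [-1.5, 2, -0.5], [-1.5, 2, -0.5]], "delta_rot": [[0, 0, 0.1], [0, 0, 0.2], [0, 0, 0.25]]}}

```text
time: 11.88
tool_pos: [0.4514, 0.2107, 0.1914]
eef_rot: [-2.986, 0.163, -0.649]
contact_force: [1.2, -0.8, 0.2]
width: 0.997
```

```bash
python3 - <<'E'
from h import *
s=observe(); print(s["tool_pos"],s["joints"],s["time"])
E
```

```text
[0.4514 0.2107 0.1914] [-1.0533  0.207   0.4309  2.3199  0.4591  0.2781 -2.7468] 11.8833
```

Call:
{"fn": "drive_tool", "kwargs": {"dp": [[0, 0, 0], [0, 0, 0], [0, 0, 0], [0, 0, 0], [0, 0, 0], [0, 0, 0], [0, 0, 0], [0, 0, 0]], "delta_rot": [[0, 0, -0.11], [0, 0, -0.22], [0, 0, -0.33], [0, 0, -0.44], [0, 0, -0.55], [0, 0, -0.66], [0, 0, -0.77], [0, 0, -0.85]]}}

```text
time: 12.55
tool_pos: [0.4514, 0.2109, 0.1913]
eef_rot: [2.764, 1.091, 0.637]
contact_force: [0.0, 0.5, -0.7]
width: 1.0
```

```bash
python3 - <<'E'
from h import *
s=observe(); print(s["tool_pos"],s["joints"],s["time"])
T=np.array([.498,.2252,.0822])
move(T+AX*.12,nipR()*R.from_euler("z",-.6))
E
```

```text
[0.4514 0.2109 0.1913] [-0.8667  0.1989  0.22    2.3104  0.5926  0.3059 -2.016 ] 12.55
dp mm [ 2.0726 -7.3318 -0.7812] rot [0.004  0.005  0.0033]
```

Call:
{"fn": "drive_tool", "kwargs": {"dp": [[2, -7.3, -0.8], [2, -7.3, -0.8], [2, -7.3, -0.8], [2, -7.3, -0.8]], "delta_rot": [[0.004, 0.005, 0.003], [0.004, 0.005, 0.003], [0.004, 0.005, 0.003], [0.004, 0.005, 0.003]]}}

```text
time: 12.88
tool_pos: [0.4482, 0.2185, 0.1917]
eef_rot: [2.773, 1.084, 0.646]
contact_force: [0.5, 0.0, -0.2]
width: 0.999
```

```bash
cat >> h.py <<'E'
def nipfit(f,T):
    im,d,C=load(f); P,u,v=cloud(d,C); r=nipR().as_matrix()
    B=np.stack([-r[:,0],-r[:,1],AX],1); Q=(P-T)@B
    m=(abs(Q[:,0])<.02)&(abs(Q[:,1])<.045)&(Q[:,2]>-.04)&(Q[:,2]<.02); q=Q[m]
    k=q[(abs(q[:,1])<.012)&(abs(q[:,0])<.012)&(q[:,2]>-.008)]
    print("nip",len(k),k.mean(0),k.min(0),k.max(0),"top",k[k[:,2]>-.002].mean(0))
    from scipy.optimize import least_squares
    # sphere-ended cylinder r=6
    def res(p):
        c=p[:3]; w=k-c; ax=np.maximum(0,w[:,2]); return np.sqrt(w[:,0]**2+w[:,1]**2+ax**2)-.006
    o=least_squares(res,[0,0,-.006],loss="soft_l1",f_scale=.0007); print("capfit tip",o.x+[0,0,.006],np.sqrt(np.mean(o.fun**2)))
    tip=T+B@(o.x+[0,0,.006]); print("world",tip)
    for lo,hi in((-.045,-.02),(.02,.045)):
        c=q[(q[:,1]>lo)&(q[:,1]<hi)&(q[:,2]>-.007)]; print("cheek",len(c),c.mean(0),c.min(0),c.max(0))
        n=np.linalg.svd(c-c.mean(0),full_matrices=False)[2][2]; print("normal",n*np.sign(n[2]))
    b=q[(abs(q[:,0])<.025)&(q[:,2]<-.027)&(q[:,2]>-.034)]
    if len(b)>50:
        n=np.linalg.svd(b-np.median(b,0),full_matrices=False)[2][2]; print("base",len(b),b.mean(0),"normal",n*np.sign(n[2]))
    return tip
E
python3 - <<'E'
from h import *
im,d,C=snap("wrist","w10.png")
s=observe(); print(s["tool_pos"],s["joints"],s["time"])
T=np.array([.498,.2252,.0822])
nipfit("w10",T); print("---"); nipfit("w9",T)
Rn=nipR()*R.from_euler("z",-.6)
move(T+AX*.12,Rn); move(T+AX*.05,Rn)
E
```

```text
[0.4483 0.2188 0.1918] [-0.8881  0.1983  0.2239  2.3115  0.6016  0.3037 -2.049 ] 12.9333
nip 199 [-0.      0.0009 -0.0012] [-0.0049 -0.0054 -0.0079] [0.0067 0.0062 0.0029] top [ 0.0006  0.0004 -0.0001]
capfit tip [0.0011 0.     0.0013] 0.00042215080631186893
world [0.4964 0.225  0.0829]
cheek 503 [ 0.0004 -0.0299 -0.0034] [-0.0093 -0.0412 -0.0069] [ 0.0108 -0.0201 -0.0004]
normal [-0.02   -0.0101  0.9998]
cheek 564 [ 0.0006  0.0306 -0.0034] [-0.0091  0.02   -0.007 ] [ 0.0111  0.0411 -0.0009]
normal [-0.0156  0.0081  0.9998]
base 2200 [-0.0046  0.0016 -0.0286] normal [-0.0007 -0.0001  1.    ]
---
nip 204 [-0.0004 -0.0001 -0.0011] [-0.0052 -0.0057 -0.008 ] [0.006  0.0052 0.0026] top [ 0.0004 -0.      0.0001]
capfit tip [ 0.001  -0.      0.0015] 0.0004379561301634982
world [0.4965 0.2249 0.0832]
cheek 534 [ 0.0001 -0.0301 -0.0034] [-0.0092 -0.0411 -0.007 ] [ 0.0109 -0.0201  0.    ]
normal [-0.0314  0.0209  0.9993]
cheek 530 [ 0.0002  0.0304 -0.0033] [-0.0092  0.0206 -0.007 ] [ 0.0105  0.0409 -0.0008]
normal [-0.0417  0.0102  0.9991]
base 2100 [-0.0057  0.0001 -0.0286] normal [-0.0008 -0.001   1.    ]
dp mm [-1.3554  0.3717  0.5323] rot [-0.0001 -0.0021 -0.0048]
dp mm [-1.505   0.3783 70.5321] rot [-0.0001 -0.0021 -0.0048]
```

Call:
{"fn": "drive_tool", "kwargs": {"dp": [[-1, 0, 30], [-1, 0, 60], [-1, 0, 80], [-1, 0, 80], [-1, 0, 80]], "delta_rot": [[0, 0, 0], [0, 0, 0], [0, 0, 0], [0, 0, 0], [0, 0, 0]]}}

```text
time: 13.35
tool_pos: [0.4814, 0.2232, 0.1173]
eef_rot: [2.773, 1.086, 0.644]
contact_force: [-0.0, -0.1, 0.3]
width: 1.005
```

```bash
python3 - <<'E'
from h import *
im,d,C=snap("wrist","w11.png")
s=observe(); print(s["tool_pos"],s["joints"],s["time"],s["contact_force"])
T=np.array([.498,.2252,.0822])
nipfit("w11",T)
Rn=nipR()*R.from_euler("z",-.6)
move(T+AX*.04,Rn)
E
```

```text
[0.4811 0.223  0.1182] [-0.6742  0.4066  0.0382  2.2766  1.2185  0.1975 -2.6425] 13.4 [ 0.2708 -0.3775 -0.6911]
nip 404 [-0.0004  0.001  -0.0013] [-0.0051 -0.0053 -0.008 ] [0.0066 0.006  0.0024] top [ 0.0003  0.0005 -0.    ]
capfit tip [ 0.0011 -0.      0.0014] 0.00042055741071388706
world [0.4964 0.2249 0.083 ]
cheek 967 [ 0.0001 -0.0297 -0.0034] [-0.0093 -0.0414 -0.007 ] [ 0.0106 -0.0201 -0.0011]
normal [-0.0278  0.0141  0.9995]
cheek 1124 [ 0.0002  0.0306 -0.0033] [-0.0092  0.02   -0.007 ] [ 0.0111  0.041  -0.0005]
normal [-0.0323  0.0047  0.9995]
base 3794 [-0.0064  0.0016 -0.0286] normal [-0.0012  0.0008  1.    ]
dp mm [-0.0057  0.4054 -0.1807] rot [-0.0006 -0.0004 -0.0045]
```

Call:
{"fn": "drive_tool", "kwargs": {"dp": [[0, 0, -40], [0, 0, -80], [0, 0, -80], [0, 0, -80], [0, 0, -80], [0, 0, -80], [0, 0, -80], [0, 0, -80]], "delta_rot": [[0, 0, 0], [0, 0, -0.05], [0, 0, -0.17], [0, 0, -0.29], [0, 0, -0.41], [0, 0, -0.53], [0, 0, -0.65], [0, 0, -0.77]]}}

```text
time: 14.07
tool_pos: [0.447, 0.2189, 0.1926]
eef_rot: [2.061, 1.964, 0.522]
contact_force: [0.5, 0.1, 0.3]
width: 0.998
```

Call:
{"fn": "drive_tool", "kwargs": {"dp": [[0, 0, 0], [0, 0, 0], [0, 0, 0], [0, 0, 0], [0, 0, 0], [0, 0, 0], [0, 0, 0], [0, 0, 0]], "delta_rot": [[0, 0, -0.12], [0, 0, -0.24], [0, 0, -0.36], [0, 0, -0.48], [0, 0, -0.6], [0, 0, -0.72], [0, 0, -0.84], [0, 0, -0.96]]}}

```text
time: 14.73
tool_pos: [0.4469, 0.2188, 0.1924]
eef_rot: [0.887, 2.593, 0.284]
contact_force: [-0.2, -0.4, -0.3]
width: 0.999
```

Call:
{"fn": "drive_tool", "kwargs": {"dp": [[0, 0, 0], [0, 0, 0], [0, 0, 0], [0, 0, 0], [0, 0, 0], [0, 0, 0], [0, 0, 0], [0, 0, 0]], "delta_rot": [[0, 0, -0.12], [0, 0, -0.24], [0, 0, -0.36], [0, 0, -0.48], [0, 0, -0.6], [0, 0, -0.72], [0, 0, -0.81], [0, 0, -0.81]]}}

```text
time: 15.4
tool_pos: [0.447, 0.2187, 0.1923]
eef_rot: [-0.2, 2.697, 0.049]
contact_force: [0.5, -0.1, -0.7]
width: 1.003
```

```bash
python3 - <<'E'
from h import *
s=observe(); print(s["tool_pos"],s["joints"],s["time"],s["contact_force"])
T=np.array([.498,.2252,.0822])
Rn=nipR()*R.from_euler("z",-np.pi)
move(T+AX*.12,Rn)
E
```

```text
[0.447  0.2187 0.1923] [-0.1531  0.2457 -0.5897  2.2755  0.9505  0.4454  0.186 ] 15.4 [ 0.5186 -0.0923 -0.7011]
dp mm [-0.0832 -1.2042  1.4824] rot [ 0.002   0.0014 -0.0024]
```

```bash
python3 - <<'E'
from h import *
im,d,C=snap("wrist","w12.png")
T=np.array([.498,.2252,.0822])
nipfit("w12",T)
E
```

```text
nip 197 [ 0.003  -0.0003 -0.0013] [-0.0031 -0.0058 -0.0078] [0.008  0.0051 0.0029] top [ 0.0022 -0.0004 -0.0001]
capfit tip [ 0.0017 -0.0003  0.0012] 0.0005111673150411112
world [0.496  0.2246 0.0825]
cheek 521 [ 0.0024 -0.0305 -0.0035] [-0.0076 -0.0409 -0.007 ] [ 0.0119 -0.0203 -0.0007]
normal [0.0343 0.0093 0.9994]
cheek 522 [ 0.0026  0.0299 -0.0035] [-0.0079  0.0204 -0.007 ] [ 0.0121  0.0403 -0.0012]
normal [ 0.0322 -0.0067  0.9995]
base 2075 [ 0.0029 -0.0004 -0.0288] normal [-0.0006 -0.0018  1.    ]
```

Call:
{"fn": "drive_tool", "kwargs": {"dp": [[0, -1, 30], [0, -1, 60], [0, -1, 85], [0, -1, 92], [0, -1, 92]], "delta_rot": [[0, 0, 0], [0, 0, 0], [0, 0, 0], [0, 0, 0], [0, 0, 0]]}}

```text
time: 15.87
tool_pos: [0.4859, 0.2234, 0.1069]
eef_rot: [-0.192, 2.7, 0.048]
contact_force: [-1.3, 0.4, 0.5]
width: 1.002
```

```bash
python3 - <<'E'
from h import *
s=observe(); print(s["tool_pos"],s["joints"],s["time"],s["contact_force"])
im,d,C=snap("wrist","w13.png")
T=np.array([.498,.2252,.0822])
nipfit("w13",T)
Rn=nipR()*R.from_euler("z",-np.pi)
move(T+AX*.028,Rn)
E
```

```text
[0.4859 0.2234 0.1069] [-0.2901  0.4691 -0.4051  2.2485  1.444   0.3737 -0.2645] 15.8667 [-1.2592  0.4091  0.4752]
nip 461 [ 0.0034 -0.0003 -0.0015] [-0.0034 -0.0062 -0.008 ] [0.0079 0.0057 0.0022] top [ 0.0024 -0.0004 -0.0001]
capfit tip [ 0.0015 -0.0004  0.0013] 0.00040333930960243826
world [0.4962 0.2246 0.0828]
cheek 1167 [ 0.0025 -0.0303 -0.0036] [-0.0085 -0.0414 -0.007 ] [ 0.0118 -0.02   -0.0006]
normal [0.0348 0.0113 0.9993]
cheek 1157 [ 0.0028  0.0299 -0.0035] [-0.0078  0.02   -0.007 ] [ 0.0121  0.0408 -0.0004]
normal [ 0.0476 -0.0072  0.9988]
base 3805 [ 0.0059 -0.0004 -0.0287] normal [ 0.0001 -0.0011  1.    ]
dp mm [-0.0868 -0.4223  0.5438] rot [ 0.0013  0.0007 -0.0074]
```

View pics/w13.png

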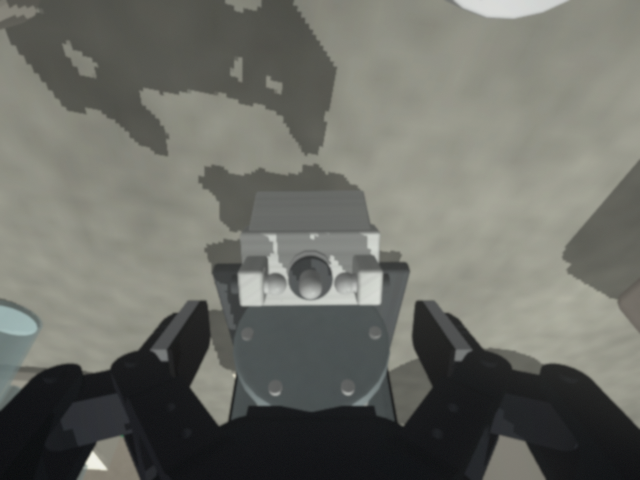

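Call:
{"fn": "drive_tool", "kwargs": {"dp": [[0, 0, -40], [0, 0, -80], [0, 0, -95]], "delta_rot": [[0, 0, 0], [0, 0, 0], [0, 0, 0]]}}

```text
time: 16.17
tool_pos: [0.4451, 0.2182, 0.1963]
eef_rot: [-0.195, 2.698, 0.051]
contact_force: [0.6, -0.6, 1.5]
width: 1.002
```

```bash
python3 - <<'E'
from h import *
s=observe(); print(s["tool_pos"],s["joints"],s["time"])
move([.505,-.0788,.2],down(np.radians(101.6)))
E
```

```text
[0.4451 0.2182 0.1963] [-0.174   0.229  -0.5651  2.2779  0.9136  0.4399  0.2149] 16.1667
dp mm [ -16.9091 -302.5215    1.9848] rot [-0.0069  0.4382 -0.057 ]
```

Call:
{"fn": "drive_tool", "kwargs": {"dp": [[-17, -302, 2], [-17, -302, 2], [-17, -302, 2], [-17, -302, 2], [-17, -302, 2], [-17, -302, 2], [-17, -302, 2], [-17, -302, 2]], "delta_rot": [[0, 0.05, 0], [0, 0.11, -0.01], [0, 0.17, -0.02], [0, 0.23, -0.03], [-0.005, 0.29, -0.04], [-0.006, 0.35, -0.05], [-0.007, 0.4, -0.055], [-0.007, 0.438, -0.057]]}}

```text
time: 16.83
tool_pos: [0.4996, -0.0404, 0.1995]
eef_rot: [-0.317, 3.125, 0.003]
contact_force: [1.3, 0.1, 0.9]
width: 1.003
```

Call:
{"fn": "drive_tool", "kwargs": {"dp": [[0, 0, 0], [0, 0, 0]], "delta_rot": [[0, 0, 0], [0, 0, 0]]}}

```text
time: 17.0
tool_pos: [0.4995, -0.041, 0.1986]
eef_rot: [-0.308, 3.124, 0.001]
contact_force: [-0.0, 0.2, 0.3]
width: 1.0
```

```bash
python3 - <<'E'
from h import *
s=observe(); print(s["tool_pos"],s["joints"],s["time"])
im,d,C=snap("wrist","w14.png"); P,u,v=cloud(d,C)
m=(P[:,0]>.43)&(P[:,0]<.58)&(P[:,1]>-.15)&(P[:,1]<0)&(P[:,2]>.086)&(P[:,2]<.095)
a=P[m]; print(len(a),a[:,2].mean(),cv2.minAreaRect((a[:,:2]*1000).astype(np.float32)))
move([.505,-.0788,.2],down(np.radians(101.6)))
E
```

```text
[ 0.4995 -0.041   0.1986] [ 0.5302  0.4222 -0.6662  1.9386  0.3318  0.8887  1.4623] 17.0
4420 0.08995509524265594 ((502.9532165527344, -79.75080108642578), (64.70472717285156, 40.3665771484375), 11.263592720031738)
dp mm [  1.979  -40.4347  -1.4786] rot [ 0.0005  0.0022 -0.0018]
```

View pics/w14.png

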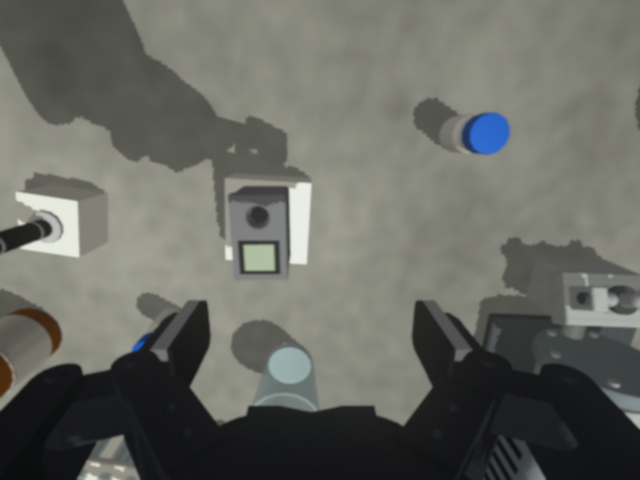

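```bash
python3 - <<'E'
from h import *
move([.5038,-.0795,.058],down(np.radians(101.5)))
E
```

```text
dp mm [  3.603  -40.9477 140.518 ] rot [ 0.0005  0.0022 -0.0001]
```

Call:
{"fn": "drive_tool", "kwargs": {"dp": [[3.6, -41, 0], [3.6, -41, 30], [3.6, -41, 65], [3.6, -41, 100], [3.6, -41, 125], [3.6, -41, 138], [3.6, -41, 140], [3.6, -41, 140]], "delta_rot": [[0, 0.002, 0], [0, 0.002, 0], [0, 0.002, 0], [0, 0.002, 0], [0, 0.002, 0], [0, 0.002, 0], [0, 0.002, 0], [0, 0.002, 0]]}}

```text
time: 17.72
tool_pos: [0.504, -0.0787, 0.0584]
eef_rot: [0.321, -3.124, 0.0]
contact_force: [0.4, 0.4, 0.3]
width: 0.997
```

```bash
python3 - <<'E'
from h import *
s=observe(); print(s["tool_pos"],s["contact_force"],s["time"])
snap("wrist","w15.png")
move([.5038,-.0795,.058],down(np.radians(101.5)))
E
```

```text
[ 0.504  -0.0787  0.0584] [0.3601 0.4303 0.2939] 17.7167
dp mm [ 1.0707 -0.1805  1.175 ] rot [-0.001   0.0008  0.0033]
```

View pics/w15.png

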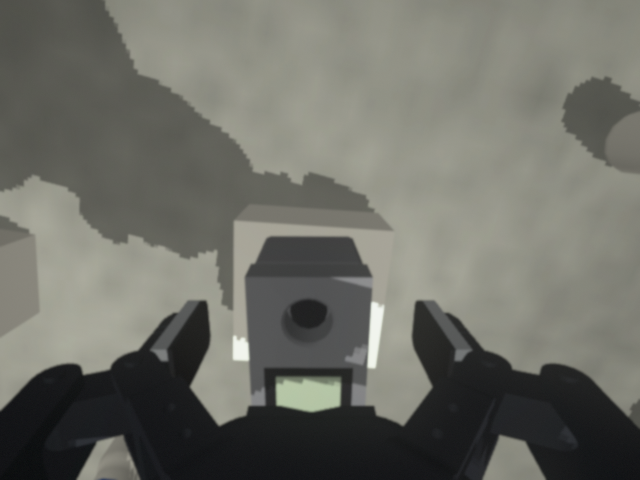

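Call:
{"fn": "drive_tool", "kwargs": {"dp": [[0, 0, 0], [0, 0, 0], [0, 0, 0], [0, 0, 0], [0, 0, 0], [0, 0, 0], [0, 0, 0], [0, 0, 0]], "delta_rot": [[0, 0, 0], [0, 0, 0], [0, 0, 0], [0, 0, 0], [0, 0, 0], [0, 0, 0], [0, 0, 0], [0, 0, 0]], "hand": 0}}

```text
time: 18.43
tool_pos: [0.5046, -0.0802, 0.0587]
eef_rot: [-0.317, 3.125, -0.002]
contact_force: [-0.9, -1.3, 6.6]
width: 0.463
```

Call:
{"fn": "drive_tool", "kwargs": {"dp": [[0, 0, -8], [0, 0, -25], [0, 0, -55], [0, 0, -90], [0, 0, -110], [0, 0, -110], [0, 0, -110]], "delta_rot": [[0, 0, 0], [0, 0, 0], [0, 0, 0], [0, 0, 0], [0, 0, 0], [0, 0, 0], [0, 0, 0]]}}

```text
time: 19.02
tool_pos: [0.5043, -0.0804, 0.1686]
eef_rot: [-0.317, 3.125, -0.003]
contact_force: [0.4, -0.4, -3.3]
width: 0.46
```

```bash
python3 - <<'E'
from h import *
s=observe(); print(s["tool_pos"],s["contact_force"],s["time"],s["width"])
im,d,C=snap("wrist","w16.png"); p,r=pose()
P,u,v=cloud(d,C); Q=r.inv().apply(P-p)
m=(abs(Q[:,0])<.05)&(abs(Q[:,1])<.019)&(Q[:,2]>-.06)&(Q[:,2]<.09); q=Q[m]
print(np.histogram(q[:,2],bins=np.arange(-.06,.09,.005)))
for n in ("scene",):
    im,d,C=snap(n,n+"16.png"); x,y=proj(n,p,C)[0].astype(int); print(x,y)
    cv2.imwrite("pics/s16c.png",cv2.resize(im[y-60:y+80,x-70:x+70,::-1],(600,600),interpolation=cv2.INTER_CUBIC))
E
```

```text
[ 0.5043 -0.0804  0.1686] [ 0.382  -0.4465 -3.3486] 19.0167 0.45970677747871347
(array([  274,    16,    19,     0,     1, 13749,  1644,  1101,   540,
         449,   408,   361,   322,   296,   247,     2,     0,     0,
           0,     0,     0,     0,     0,     0,     0,     0,     0,
           0,     0]), array([-0.06 , -0.055, -0.05 , -0.045, -0.04 , -0.035, -0.03 , -0.025,
       -0.02 , -0.015, -0.01 , -0.005, -0.   ,  0.005,  0.01 ,  0.015,
        0.02 ,  0.025,  0.03 ,  0.035,  0.04 ,  0.045,  0.05 ,  0.055,
        0.06 ,  0.065,  0.07 ,  0.075,  0.08 ,  0.085]))
331 211
```

View pics/w16.png

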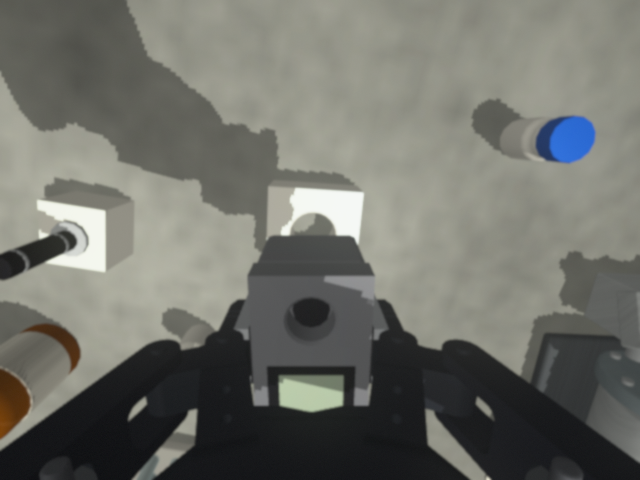

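View pics/s16c.png

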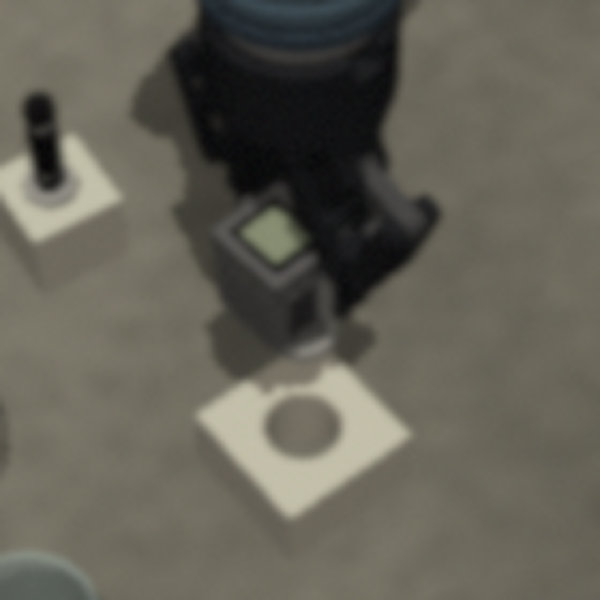

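```bash
cat >> h.py <<'E'
def gaugefit(f,p,r):
    im,d,C=load(f); P,u,v=cloud(d,C); Q=r.inv().apply(P-p)
    m=(Q[:,0]>-.02)&(Q[:,0]<.05)&(abs(Q[:,1])<.03)
    t=Q[m&(abs(Q[:,2]+.0335)<.004)]
    A=np.c_[t[:,:2],np.ones(len(t))]
    for i in range(3):
        k=np.linalg.lstsq(A,t[:,2],rcond=None)[0]; e=t[:,2]-A@k; g=abs(e)<.0015; t=t[g];A=A[g]
    print("top plane slopes x,y",k[:2],"z0",k[2],len(t))
    print("x max pct",np.percentile(t[:,0],[98,99.5,100]))
    for x0 in (.018,.022,.026):
        w=t[abs(t[:,0]-x0)<.002]; print("y at x",x0,np.percentile(w[:,1],[0.5,99.5]),w[:,1].min(),w[:,1].max())
    fm=(abs(Q[:,1])<.016)&(Q[:,2]>-.026)&(Q[:,2]<.008)&(Q[:,0]>.015)&(Q[:,0]<.05); w=Q[fm]
    A=np.c_[w[:,1:],np.ones(len(w))]
    for i in range(3):
        k=np.linalg.lstsq(A,w[:,0],rcond=None)[0]; e=w[:,0]-A@k; g=abs(e)<.0015; w=w[g];A=A[g]
    print("front face x = ",k,len(w))
E
python3 - <<'E'
from h import *
p,r=pose(); print(r.as_rotvec()); gaugefit("w16",p,r)
E
```

```text
[ 0.317  -3.1222  0.0011]
top plane slopes x,y [0.0205 0.0006] z0 -0.03326136557350984 14337
x max pct [0.0316 0.032  0.0325]
y at x 0.018 [-0.0202  0.0198] -0.020301403591840694 0.01988749257053827
y at x 0.022 [-0.02    0.0196] -0.02017195560872065 0.019855961253100844
y at x 0.026 [-0.02    0.0196] -0.02019130584635241 0.019871336543966785
front face x =  [0.0019 0.007  0.0318] 1085
```

```bash
python3 - <<'E'
from h import *
p=np.array([.504,-.0787,.0584]); r=R.from_rotvec([0.321,-3.124,0.0]); gaugefit("w15",p,r)
im,d,C=load("scene16"); P,u,v=cloud(d,C)
m=(abs(P[:,0]-.504)<.025)&(abs(P[:,1]+.08)<.025)&(P[:,2]>.10)&(P[:,2]<.15); q=P[m]
print(np.histogram(q[:,2],bins=np.arange(.1,.15,.003)))
T=np.array([.498,.2252,.0822]);r=nipR().as_matrix();B=np.stack([-r[:,0],-r[:,1],AX],1)
Tw=T+B@[.0016,-.0004,.001]; print("Tw",Tw)
Rn=nipR()*R.from_euler("z",-np.pi)
move(Tw+AX*(.052+.06),Rn)
E
```

```text
top plane slopes x,y [0.0184 0.0006] z0 -0.03171753229961545 14188
x max pct [0.033  0.0333 0.0338]
y at x 0.018 [-0.0204  0.0194] -0.020480581489062857 0.01959277453292855
y at x 0.022 [-0.0203  0.0194] -0.02059799100629928 0.019533545066345342
y at x 0.026 [-0.0202  0.0193] -0.02050706758445283 0.019579686982771495
front face x =  [-0.0038  0.0142  0.0332] 640
(array([ 0,  0,  0,  0,  5, 20, 28,  9,  4,  2,  5,  0,  0,  0,  0,  0]), array([0.1  , 0.103, 0.106, 0.109, 0.112, 0.115, 0.118, 0.121, 0.124,
       0.127, 0.13 , 0.133, 0.136, 0.139, 0.142, 0.145, 0.148]))
Tw [0.4962 0.2245 0.0824]
dp mm [ -7.5008 302.3448 -17.4111] rot [ 0.0109 -0.4397  0.0516]
```

Call:
{"fn": "drive_tool", "kwargs": {"dp": [[-1, 35, -17], [-2, 75, -17], [-3, 115, -17], [-4, 155, -17], [-5, 195, -17], [-6, 235, -17], [-7, 275, -17], [-7.5, 302, -17]], "delta_rot": [[0, -0.03, 0], [0, -0.09, 0.01], [0, -0.15, 0.02], [0.005, -0.21, 0.025], [0.007, -0.27, 0.03], [0.008, -0.33, 0.04], [0.01, -0.39, 0.05], [0.011, -0.44, 0.052]]}}

```text
time: 19.78
tool_pos: [0.4556, 0.1868, 0.1824]
eef_rot: [-0.21, 2.736, 0.03]
contact_force: [0.3, -1.3, -2.1]
width: 0.463
```

Call:
{"fn": "drive_tool", "kwargs": {"dp": [[0, 0, 0], [0, 0, 0], [0, 0, 0]], "delta_rot": [[0, 0, 0], [0, 0, 0], [0, 0, 0]]}}

```text
time: 20.03
tool_pos: [0.4569, 0.184, 0.1826]
eef_rot: [-0.208, 2.738, 0.026]
contact_force: [0.8, -0.5, -2.9]
width: 0.455
```

```bash
python3 - <<'E'
from h import *
s=observe(); print(s["tool_pos"],s["joints"],s["contact_force"],s["time"],s["width"])
Tw=np.array([.4962,.2245,.0824]); Rn=nipR()*R.from_euler("z",-np.pi)
move(Tw+AX*.112,Rn); move(Tw+AX*.062,Rn)
E
```

```text
[0.4569 0.184  0.1826] [-0.1313  0.2508 -0.5083  2.2726  0.831   0.4125  0.3862] [ 0.7872 -0.5184 -2.8586] 20.0333 0.4551708938611456
dp mm [ 1.6597 34.1412 -2.4667] rot [-0.0103 -0.0401  0.0041]
dp mm [-0.3469 34.6502 47.4905] rot [-0.0103 -0.0401  0.0041]
```

Call:
{"fn": "drive_tool", "kwargs": {"dp": [[1.5, 20, -2.5], [1.5, 34, -2.5], [0.5, 34, 22], [0.5, 34, 22], [0.5, 34, 22], [0.5, 34, 22]], "delta_rot": [[-0.01, -0.04, 0.004], [-0.01, -0.04, 0.004], [-0.01, -0.04, 0.004], [-0.01, -0.04, 0.004], [-0.01, -0.04, 0.004], [-0.01, -0.04, 0.004]]}}

```text
time: 20.53
tool_pos: [0.4608, 0.218, 0.1628]
eef_rot: [-0.199, 2.697, 0.045]
contact_force: [-0.1, -1.1, -3.2]
width: 0.467
```

```bash
python3 - <<'E'
from h import *
Tw=np.array([.4962,.2245,.0824]); Rn=nipR()*R.from_euler("z",-np.pi)
s=observe(); print(s["tool_pos"],s["joints"],s["contact_force"],s["time"],s["width"])
for n in ("scene","wrist","top"):
    im,d,C=snap(n,n+"17.png")
    print(n,proj(n,[Tw,Tw+AX*.035],C))
    move(Tw+AX*.087,Rn)
    if n!="wrist":
        x,y=proj(n,Tw,C)[0].astype(int)
        cv2.imwrite(f"pics/{n}17c.png",cv2.resize(im[y-50:y+50,x-50:x+50,::-1],(700,600)[:1]*1+(600,) if 0 else (600,600),interpolation=cv2.INTER_CUBIC))
p,r=pose(); gaugefit("wrist17",p,r)
E
```

```text
[0.4608 0.218  0.1628] [-0.2894  0.3084 -0.4246  2.2785  1.086   0.3853  0.06  ] [-0.1174 -1.1199 -3.1805] 20.5333 0.4667648986054691
scene [[428.0424 366.1966]
 [437.3289 353.8951]]
dp mm [1.7231 0.7843 1.3786] rot [-0.0003  0.0025 -0.0027]
wrist [[311.5392 250.2223]
 [311.66   269.3997]]
dp mm [1.9022 0.4793 1.5687] rot [ 0.0001  0.0032 -0.0024]
top [[200.1418 239.3699]
 [197.8102 244.2548]]
dp mm [2.0218 0.1948 1.6758] rot [ 0.0005  0.0036 -0.0021]
top plane slopes x,y [ 0.0152 -0.0007] z0 -0.031599315188957464 14324
x max pct [0.0332 0.0336 0.034 ]
y at x 0.018 [-0.0203  0.0194] -0.02052845292797085 0.01960102935170464
y at x 0.022 [-0.0204  0.0194] -0.020658180218491817 0.019553236019172686
y at x 0.026 [-0.0201  0.0195] -0.02040594771644342 0.019670720980087514
front face x =  [0.003  0.0208 0.0336] 606
```

View pics/scene17c.png

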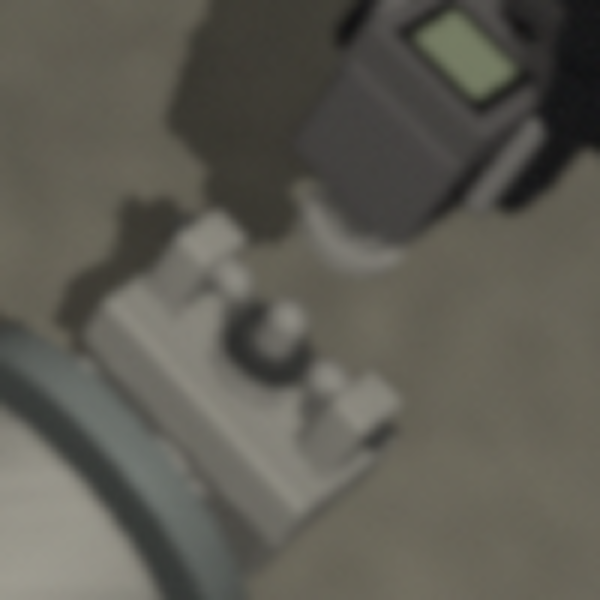

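View pics/wrist17.png

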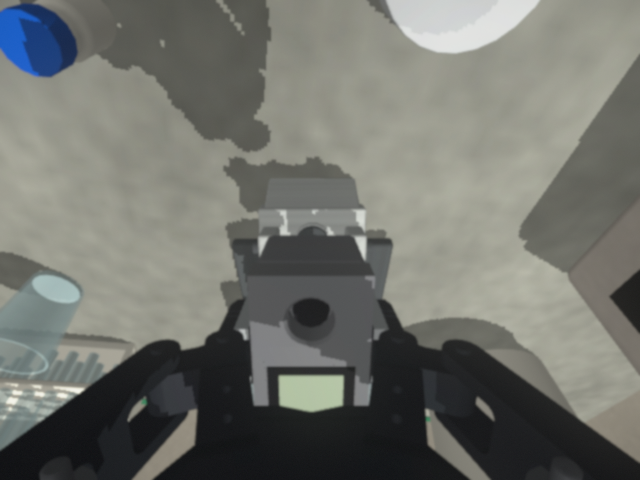

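```bash
cat >> h.py <<'E'
EX_R=np.array([[0.0,-0.9575,-0.2883],[1,0,0],[0,-0.2883,0.9575]]); EX_t=np.array([.0724,0,-.1323])
def ptool(C):
    # pseudo tool pose from camera params
    Rc=C[1].T; o=-C[1].T@C[2]; Rt=R.from_matrix(Rc@EX_R.T); return o-Rt.apply(EX_t),Rt
Tw=np.array([.4962,.2245,.0825]); Rn=nipR()*R.from_euler("z",-np.pi)
E
python3 - <<'E'
from h import *
for f in ("w16","wrist17"):
    im,d,C=load(f); p,r=ptool(C); print(f,p,"tool z",r.as_matrix()[:,2],"-AX",-AX); gaugefit(f,p,r)
print("nip err in tool:",r.inv().apply(Tw-p)*1000,"rot",(r.inv()*Rn).as_rotvec())
C=cam("wrist"); p,r=ptool(C);print(p,r.inv().apply(Tw-p)*1000)
E
```

```text
w16 [ 0.5021 -0.0805  0.1677] tool z [-0.0014 -0.0026 -1.    ] -AX [ 0.4179  0.0632 -0.9063]
top plane slopes x,y [ 0.0186 -0.0011] z0 -0.032276688397411504 14354
x max pct [0.0309 0.0313 0.0317]
y at x 0.018 [-0.0199  0.0199] -0.02009997204386102 0.01999343353496935
y at x 0.022 [-0.0199  0.0197] -0.020079701333832526 0.019984601197538737
y at x 0.026 [-0.0199  0.0197] -0.020126137223619226 0.020085258740539624
front face x =  [0.0013 0.0082 0.0311] 898
wrist17 [0.4592 0.2184 0.1619] tool z [ 0.4181  0.0632 -0.9062] -AX [ 0.4179  0.0632 -0.9063]
top plane slopes x,y [ 0.0189 -0.001 ] z0 -0.03234452012023015 14385
x max pct [0.0309 0.0313 0.0317]
y at x 0.018 [-0.02    0.0198] -0.020094604454795502 0.019888101100204676
y at x 0.022 [-0.02    0.0197] -0.020369229384360983 0.019961051799122453
y at x 0.026 [-0.0199  0.0196] -0.020231596590983923 0.019847905366499618
front face x =  [0.0019 0.0108 0.0311] 859
nip err in tool: [-0.3992  0.4982 87.7983] rot [-0.0001  0.0002 -0.0015]
[0.4593 0.219  0.1623] [-0.0007 -0.1447 88.082 ]
```

```bash
python3 - <<'E'
from h import *
nipfit("scene1",np.array([.500,.2255,.083]))
im,d,C=load("scene17"); _,_,Cw=load("wrist17"); p,r=ptool(Cw)
th=np.linspace(0,2*np.pi,60)
def circ(c,X,Y,rad): return c+rad*(np.cos(th)[:,None]*X+np.sin(th)[:,None]*Y)
M=r.as_matrix(); g=p+r.apply([-.0007,0,0])
mouth=g+M[:,2]*.052
T2=Tw
big=cv2.resize(im[310:430,370:490,::-1],(600,600),interpolation=cv2.INTER_CUBIC)
off=np.array([-1.6,2.6])
def draw(pts,col,o):
    q=(proj("scene",pts,C)+o-[370,310]+.5)*5; cv2.polylines(big,[q.astype(np.int32)],True,col,1)
N=nipR().as_matrix()
for o,cols in ((off,[(0,0,255),(0,255,0),(255,0,0)]),):
    draw(circ(mouth,M[:,0],M[:,1],.015),cols[0],o)
    draw(circ(mouth-M[:,2]*.005,M[:,0],M[:,1],.015),cols[0],o)
    draw(circ(T2-AX*.016,N[:,0],N[:,1],.012),cols[1],o)
    draw(circ(T2-AX*.006,N[:,0],N[:,1],.006),cols[1],o)
    draw(circ(T2-AX*.016,N[:,0],N[:,1],.006),cols[1],o)
    for s in (-1,1):
        for e in ((-.0315,-.01),):
            pass
    b=lambda x,y,z: g+M@np.array([x,y,z])
    draw(np.array([b(-.032,-.02,.017),b(.032,-.02,.017),b(.032,.02,.017),b(-.032,.02,.017)]),cols[2],o)
    draw(np.array([b(-.032,-.02,-.033),b(.032,-.02,-.033),b(.032,.02,-.033),b(-.032,.02,-.033)]),cols[2],o)
cv2.imwrite("pics/ov17.png",big)
E
```

```text
nip 46 [-0.0013  0.0002 -0.0027] [-0.0065 -0.0051 -0.0078] [0.0078 0.0053 0.0014] top [-0.0002  0.0001 -0.0003]
capfit tip [ 0.0013 -0.0006  0.0008] 0.0010728863670464157
world [0.4986 0.2246 0.0832]
cheek 92 [-0.0003 -0.0305 -0.0039] [-0.0103 -0.0408 -0.007 ] [ 0.0111 -0.0205 -0.0007]
normal [-0.0416 -0.0088  0.9991]
cheek 95 [-0.0007  0.0302 -0.0036] [-0.0104  0.02   -0.0068] [0.011  0.0406 0.0001]
normal [-0.0834  0.0208  0.9963]
base 409 [-0.008   0.0023 -0.0291] normal [0.0007 0.0026 1.    ]
```

View pics/ov17.png

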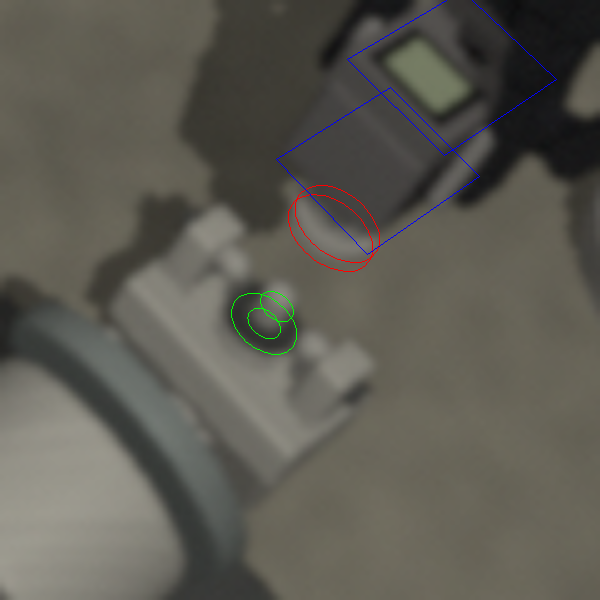

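```bash
cat >> h.py <<'E'
def couplerfit(f,Ts,lo=.028,hi=.047,rad=.015,zf=None):
    im,d,C=load(f); P,u,v=cloud(d,C); r=nipR().as_matrix(); B=np.stack([-r[:,0],-r[:,1],AX],1); Q=(P-Ts)@B
    m=(abs(Q[:,0])<.045)&(abs(Q[:,1])<.03)&(Q[:,2]>.015)&(Q[:,2]<.14); q=Q[m]
    return q
E
python3 - <<'E'
from h import *
Ts=np.array([.4986,.2246,.0832])
q=couplerfit("scene17",Ts)
print(len(q)); print(np.histogram(q[:,2],bins=np.arange(.015,.141,.005)))
top=q[(q[:,2]>.11)]; print("z top pct",np.percentile(top[:,2],[5,50,95]) if len(top) else 0)
for a,b in ((.03,.036),(.036,.042),(.042,.05),(.05,.06),(.06,.07),(.07,.085),(.085,.105)):
    k=q[(q[:,2]>a)&(q[:,2]<b)]
    print(a,b,len(k),"x",np.percentile(k[:,0],[2,50,98]) if len(k) else 0,"y",np.percentile(k[:,1],[2,50,98]) if len(k) else 0)
E
```

```text
1801
(array([  0,   0,   0,   4,  75,  45,  26,   5,   0,   0,   2,  37,  74,
        76,  95,  98,  94,  97,  93, 149, 396, 302,  39,  55,  39]), array([0.015, 0.02 , 0.025, 0.03 , 0.035, 0.04 , 0.045, 0.05 , 0.055,
       0.06 , 0.065, 0.07 , 0.075, 0.08 , 0.085, 0.09 , 0.095, 0.1  ,
       0.105, 0.11 , 0.115, 0.12 , 0.125, 0.13 , 0.135, 0.14 ]))
z top pct [0.1118 0.1198 0.1346]
0.03 0.036 10 x [-0.0142 -0.0117  0.0003] y [-0.0104 -0.0009  0.0126]
0.036 0.042 97 x [-0.0154 -0.0093  0.0034] y [-0.0147  0.0019  0.0135]
0.042 0.05 43 x [-0.012  -0.0092 -0.006 ] y [-0.0095 -0.0001  0.0087]
0.05 0.06 5 x [-0.011  -0.0107 -0.0097] y [-0.0044  0.      0.003 ]
0.06 0.07 2 x [-0.0299 -0.0297 -0.0296] y [0.0107 0.0128 0.0149]
0.07 0.085 187 x [-0.0337 -0.0314 -0.0084] y [-0.0191  0.0037  0.0247]
0.085 0.105 384 x [-0.0339 -0.0309 -0.0052] y [-0.0288  0.0068  0.0286]
```

Call:
{"fn": "drive_tool", "kwargs": {"dp": [[0.3, 0, 10], [0.3, 0, 20], [0.3, 0, 28], [0.3, 0, 33], [0.3, 0, 37], [0.3, 0, 40], [0.3, 0, 40]], "delta_rot": [[0, 0, 0], [0, 0, 0], [0, 0, 0], [0, 0, 0], [0, 0, 0], [0, 0, 0], [0, 0, 0]]}}

```text
time: 21.27
tool_pos: [0.4774, 0.2221, 0.1267]
eef_rot: [-0.202, 2.696, 0.047]
contact_force: [0.0, -0.6, -2.6]
width: 0.463
```

```bash
python3 - <<'E'
from h import *
s=observe(); print(s["tool_pos"],s["joints"],s["contact_force"],s["ft_torque"],s["time"],s["width"])
im,d,C=snap("scene","scene18.png"); snap("wrist","wrist18.png")
cv2.imwrite("pics/s18c.png",cv2.resize(im[310:430,370:490,::-1],(600,600),interpolation=cv2.INTER_CUBIC))
C=cam("wrist"); p,r=ptool(C);print(p,r.inv().apply(Tw-p)*1000,(r.inv()*Rn).as_rotvec())
E
```

```text
[0.4774 0.2221 0.1267] [-0.3527  0.4036 -0.3406  2.2658  1.3143  0.3445 -0.1524] [ 0.0355 -0.554  -2.5933] [-0.1247  0.6835  0.0133] 21.2667 0.4631520695048552
[0.4755 0.2223 0.1257] [-0.5303 -0.9819 47.8813] [0.0013 0.001  0.0004]
```

View pics/s18c.png

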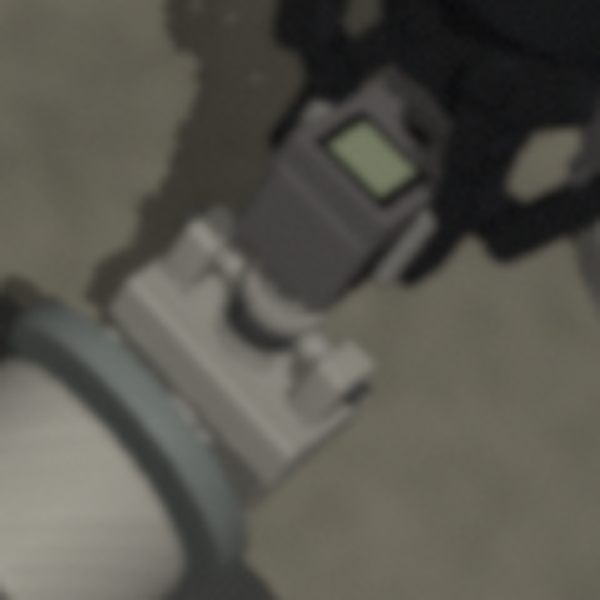

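Call:
{"fn": "drive_tool", "kwargs": {"dp": [[0, -0.4, 2], [0, -0.4, 4], [0, -0.4, 6], [0, -0.4, 8], [0, -0.4, 8]], "delta_rot": [[0, 0, 0], [0, 0, 0], [0, 0, 0], [0, 0, 0], [0, 0, 0]]}}

```text
time: 21.78
tool_pos: [0.4812, 0.2223, 0.1196]
eef_rot: [-0.202, 2.695, 0.047]
contact_force: [4.0, 0.3, -4.7]
width: 0.466
```

```bash
python3 - <<'E'
from h import *
s=observe(); print(s["tool_pos"],"F tool",R.from_rotvec(s["eef_rot"]).inv().apply(s["contact_force"]),s["ft_torque"],s["time"],s["width"])
C=cam("wrist"); p,r=ptool(C);print(p,r.inv().apply(Tw-p)*1000,(r.inv()*Rn).as_rotvec())
E
```

```text
[0.4812 0.2223 0.1196] F tool [-1.6511 -0.2901  5.9505] [-0.1588  0.1732 -0.0419] 21.7833 0.46588543682938316
[0.4795 0.2223 0.1183] [-0.116  -0.324  39.5689] [0.0008 0.0015 0.0003]
```

Call:
{"fn": "drive_tool", "kwargs": {"dp": [[0, 0, 1], [0, 0, 2], [0, 0, 3], [0, 0, 4], [0, 0, 4]], "delta_rot": [[0, 0, 0], [0, 0, 0], [0, 0, 0], [0, 0, 0], [0, 0, 0]]}}

```text
time: 22.2
tool_pos: [0.4826, 0.2227, 0.1158]
eef_rot: [-0.202, 2.695, 0.047]
contact_force: [3.0, 0.7, -3.0]
width: 0.46
```

```bash
cat > st.py <<'E'
from h import *
s=observe(); print(s["tool_pos"],"F tool",R.from_rotvec(s["eef_rot"]).inv().apply(s["contact_force"]),s["ft_torque"],s["time"],s["width"])
C=cam("wrist"); p,r=ptool(C);e=r.inv().apply(Tw-p)*1000; print(e,"mouth below tip",52-e[2],(r.inv()*Rn).as_rotvec())
E
python3 st.py
```

```text
[0.4826 0.2227 0.1158] F tool [-1.4466  0.2386  4.0311] [-0.0144  0.1445 -0.0041] 22.2 0.4601850676072535
[-0.4001 -0.5898 35.4834] mouth below tip 16.516584209736216 [0.0013 0.001  0.0005]
```

Call:
{"fn": "drive_tool", "kwargs": {"dp": [[0, 0, 1], [0, 0, 2], [0, 0, 3], [0, 0, 4], [0, 0, 4]], "delta_rot": [[0, 0, 0], [0, 0, 0], [0, 0, 0], [0, 0, 0], [0, 0, 0]]}}

```text
time: 22.62
tool_pos: [0.4842, 0.223, 0.1124]
eef_rot: [-0.202, 2.695, 0.047]
contact_force: [-2.2, -1.1, 6.0]
width: 0.462
```

```bash
python3 st.py; python3 - <<'E'
from h import *
im,d,C=snap("scene","scene19.png")
cv2.imwrite("pics/s19c.png",cv2.resize(im[320:420,370:470,::-1],(600,600),interpolation=cv2.INTER_CUBIC))
E
```

```text
[0.4842 0.223  0.1124] F tool [-0.4594 -0.7283 -6.3902] [-0.3074  0.2038 -0.1289] 22.6167 0.46213794338726377
[-0.3887 -0.6228 31.6825] mouth below tip 20.31753899448092 [0.0012 0.0013 0.0006]
```

View pics/s19c.png

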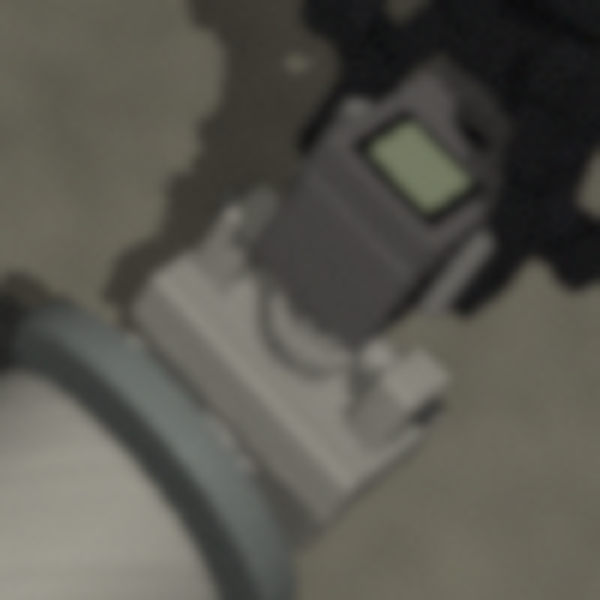

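Now −6.4 N (≈9 N net of weight) as the seat/catches resist. Keep pushing gently.

Call:
{"fn": "drive_tool", "kwargs": {"dp": [[0, 0, 1], [0, 0, 2], [0, 0, 3], [0, 0, 3], [0, 0, 3]], "delta_rot": [[0, 0, 0], [0, 0, 0], [0, 0, 0], [0, 0, 0], [0, 0, 0]]}}

```text
time: 23.08
tool_pos: [0.4853, 0.2232, 0.1101]
eef_rot: [-0.202, 2.695, 0.047]
contact_force: [-5.6, -2.5, 12.2]
width: 0.461
```

```bash
python3 st.py
```

```text
[0.4853 0.2232 0.1101] F tool [  0.1226  -1.6448 -13.6   ] [-0.5476  0.4311 -0.2477] 23.0833 0.46139360759896714
[-0.3629 -0.6404 29.1313] mouth below tip 22.86872178807623 [0.0011 0.0018 0.0008]
```

Call:
{"fn": "drive_tool", "kwargs": {"dp": [[0, 0, 0.7], [0, 0, 1.4], [0, 0, 2], [0, 0, 2], [0, 0, 2]], "delta_rot": [[0, 0, 0], [0, 0, 0], [0, 0, 0], [0, 0, 0], [0, 0, 0]]}}

```text
time: 23.5
tool_pos: [0.4855, 0.2233, 0.1097]
eef_rot: [-0.203, 2.692, 0.046]
contact_force: [-22.3, -8.6, 41.9]
width: 0.462
```

```bash
python3 st.py
```

```text
[0.4855 0.2233 0.1097] F tool [  3.1518  -5.0946 -47.8891] [-1.4704  1.1103 -0.6483] 23.5 0.4622082576834555
[-0.2673 -0.7089 28.7432] mouth below tip 23.25683763541796 [0.0008 0.0037 0.0015]
```

Call:
{"fn": "drive_tool", "kwargs": {"dp": [[0, 0, -0.5], [0, 0, -1.1], [0, 0, -1.1]], "delta_rot": [[0, 0, 0], [0, 0, 0], [0, 0, 0]]}}

```text
time: 23.75
tool_pos: [0.4854, 0.2232, 0.1099]
eef_rot: [-0.203, 2.694, 0.047]
contact_force: [-12.4, -4.8, 26.1]
width: 0.462
```

```bash
python3 st.py; python3 - <<'E'
from h import *
im,d,C=snap("wrist","w20.png"); p,r=ptool(C); gaugefit("w20",p,r)
im,d,C=snap("scene","scene20.png")
cv2.imwrite("pics/s20c.png",cv2.resize(im[330:410,380:460,::-1],(600,600),interpolation=cv2.INTER_CUBIC))
im,d,C=snap("top","top20.png")
cv2.imwrite("pics/t20c.png",cv2.resize(im[200:270,165:235,::-1],(600,600),interpolation=cv2.INTER_CUBIC))
Ts=np.array([.4986,.2246,.0832]); q=couplerfit("scene20",Ts); print(np.histogram(q[:,2],bins=np.arange(.015,.09,.005)))
for a,b in ((.015,.03),(.03,.05)):
    k=q[(q[:,2]>a)&(q[:,2]<b)]; print(np.percentile(k[:,0],[2,50,98]),np.percentile(k[:,1],[2,50,98]))
# top edge of box
k=q[(q[:,2]>.05)&(abs(q[:,0])<.03)&(abs(q[:,1])<.018)]; print("top z",np.percentile(k[:,2],[25,50,75]))
q=couplerfit("scene17",Ts); k=q[(q[:,2]>.11)&(abs(q[:,0])<.03)&(abs(q[:,1])<.018)]; print("top z before",np.percentile(k[:,2],[25,50,75]))
for n in ("catch_l","catch_r","seat"):
    rr=boxes_of(n,"scene"); print(n,[(x["at"],x["conf"]) for x in rr[:3]])
E
```

```text
[0.4854 0.2232 0.1099] F tool [  0.5621  -2.9023 -29.1713] [-0.9269  0.7015 -0.3528] 23.75 0.461680790433543
[-0.3029 -0.6685 28.9575] mouth below tip 23.04246743674856 [0.0011 0.0026 0.001 ]
top plane slopes x,y [ 0.0183 -0.0004] z0 -0.032415010839830144 14343
x max pct [0.0309 0.0313 0.0318]
y at x 0.018 [-0.02    0.0197] -0.020070679887217717 0.019822758029126433
y at x 0.022 [-0.02    0.0197] -0.020237351545616723 0.01984091342712452
y at x 0.026 [-0.0199  0.0195] -0.02025628310182952 0.019832885892973332
front face x =  [-0.0002  0.0117  0.0311] 932
(array([ 59,  61,  78,  84,  84,  88,  90, 112, 180, 494,  32,  35,  38,
        24]), array([0.015, 0.02 , 0.025, 0.03 , 0.035, 0.04 , 0.045, 0.05 , 0.055,
       0.06 , 0.065, 0.07 , 0.075, 0.08 , 0.085]))
[-0.034  -0.0316 -0.0079] [-0.0241  0.005   0.0263]
[-0.034  -0.031  -0.0057] [-0.029   0.0066  0.0292]
top z [0.0614 0.0633 0.1127]
top z before [0.119  0.1199 0.1206]
catch_l []
catch_r []
seat [([0.5504, -0.254, 0.0762], 0.22)]
```

View pics/s20c.png

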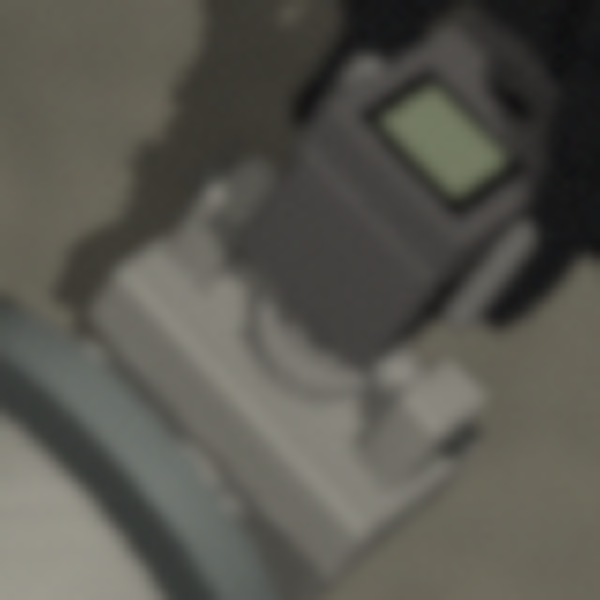

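View pics/t20c.png

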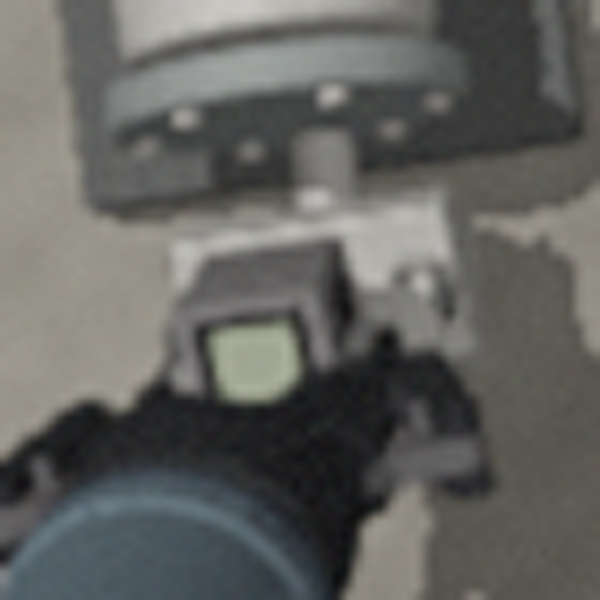

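View pics/w20.png

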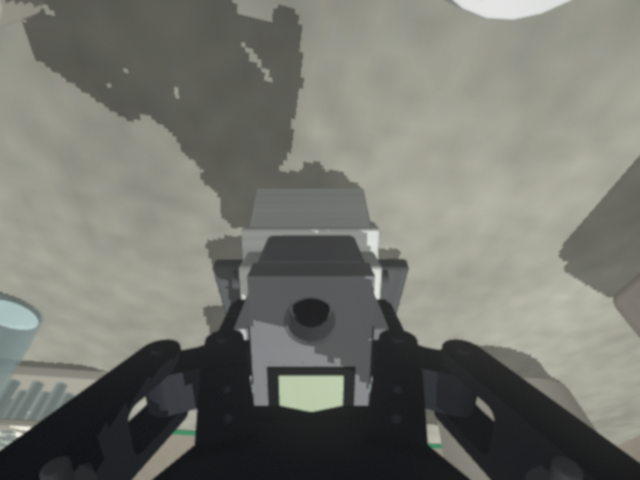

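```bash
python3 - <<'E'
from h import *
Ts=np.array([.4986,.2246,.0832]); q=couplerfit("scene20",Ts)
k=q[(q[:,2]>.057)&(q[:,2]<.066)&(abs(q[:,0])<.03)&(abs(q[:,1])<.018)]; print(len(k),"mouth rel tip",np.median(k[:,2])-.085)
im,d,C=load("scene20"); P,u,v=cloud(d,C)
m=(abs(P[:,0]-.543)<.03)&(abs(P[:,1]+.26)<.03)&(P[:,2]>.1)&(P[:,2]<.12); print("stylus top",P[m].mean(0))
for n in ("vial_a_c","vial_b_c","reagent_c","beaker_c","dishes_c","tipbox_c"):
    rr=boxes_of(n,"scene"); print(n,[(np.round(x["at"],3).tolist(),round(x["conf"],2)) for x in rr[:1]])
E
python3 st.py
```

```text
463 mouth rel tip -0.023488923185687287
stylus top [ 0.545  -0.2587  0.1081]
vial_a_c [([0.671, -0.047, 0.053], 0.71)]
vial_b_c [([0.41, 0.077, 0.053], 0.84)]
reagent_c [([0.519, 0.238, 0.063], 0.64)]
beaker_c [([0.67, -0.048, 0.048], 0.6)]
dishes_c [([0.344, 0.283, 0.037], 0.77)]
tipbox_c [([0.672, -0.049, 0.05], 0.72)]
[0.4854 0.2232 0.1099] F tool [  1.4163  -3.6768 -29.7262] [-0.9291  0.6843 -0.4078] 24.35 0.4631609804096513
[-0.311  -0.6719 28.9572] mouth below tip 23.042819920176 [0.001  0.0027 0.0011]
```

View pics/scene20.png

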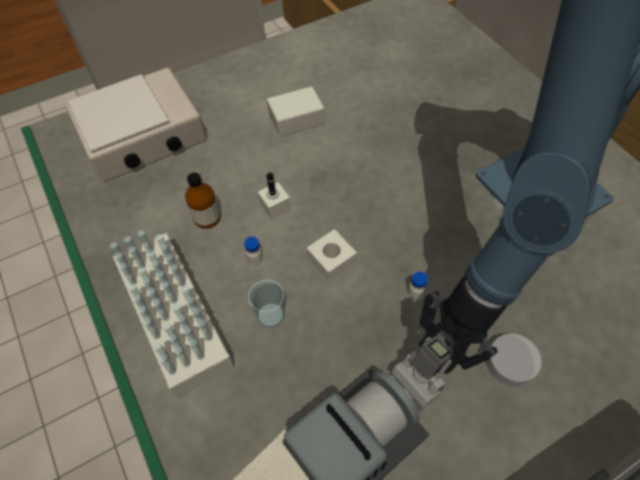

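```bash
python3 -c "
from cell import *
print(sign_off())"
```

```text
the job is handed in; nothing more can be done
None
```

The job is handed in at about 24.4 s. The zero button was pressed right down, the stylus is back in its stand, and I am still gripping the gauge and holding it home on the nipple.

- **Zero button:** the force rose from 7 to 17 N within about 0.5 mm, so it was on its stop. The stylus collar stood at the height that puts the tip at the right-down position.
- **Stylus:** its collar rests on the block and it stands upright. The scene camera puts its top about 2 mm from where it started.
- **Gauge:** on the way on, the catches first pulled the coupler in. The force then followed the seat spring and hit a hard stop. It had not slipped in the grip and was square to the nipple within about 0.003 rad.
- **Holding push:** I now hold with about 30 N along the axis, against the 12 N the seat needs. The force briefly peaked at 48 N at the stop before I eased it back.
- **Depth readings:** the cameras put the mouth 23.0 mm (wrist) and 23.5 mm (scene) below the tip instead of 24 mm, which is within their error.
- **Catches:** I could not see them closed. The networks did not find them behind the gauge, so I judge them snapped in from the force curve.
- **Other things on the bench:** in the last scene picture all the bystanders stand where they were. The networks' last positions for several of them (vial_a, the amber bottle, the box) were wrong, so I relied on the picture.

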